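Cap the two specimen tubes by trial fit

ROBOT

A 6-joint arm with a two-finger parallel gripper is mounted at the origin on a cart in front of the work surface, level with it; the furniture and walls round the work are solid. World frame = base frame: x ahead of the robot, y to its left, z up, the work surface at z = 0. Lengths are in m, angles in degrees, forces in N, time in s.
With the tool pointing down it reaches from about 0.25 to 0.725 m from the base axis. Payload 9.7 kg.
Tool frame: the origin (TCP) lies midway between the tips of the shut fingers; the grasp point (between the pads) lies 19 mm behind it (bot.hold_point_z is the distance from the TCP to the grasp point, in m); z points along the fingers, y is the line along which they close (so a half turn about z gives the same grasp; the last joint's range is limited). The gripper opens to 85 mm and grips with 20 to 120 N. Pads are 22 mm wide; open, the fingers measure 114 mm over their backs; the gripper's body (76 mm by 85 mm) begins 54 mm behind the grasp point. The pads swing forward as they close: fully open they stand 13 mm farther back than shut.
Start: joints at [0, 4.979, 10.078, 95.1, 0, 90], TCP at [0.55, -0, 0.231] pointing down, gripper open.
Joint ranges: [-179.16, 179.16], [-48.56, 103.87], [-65.8, 70.77], [-126.05, 130.52], [-82.76, 87.17], [-180, 180]. Speed limits (degrees/s): [127.2, 127.2, 147.25, 180, 180, 180].

INTERFACE

Orientations are given as [roll, pitch, yaw] about the fixed x, y, z axes, in that order (R = Rz(yaw) Ry(pitch) Rx(roll)).
In Python, from workcell import bot gives the robot as it stands.
- The arm moves only by the tool play_rows, never from a script. Its argument "steps" is a list that holds one entry, the list of rows, each a list of 4 numbers: the shift along the tool's x, y, z in m, then the turn about the tool's z in rad. In form: [[[tx, ty, tz, yaw], ...]]. A call has exactly 5 rows; each row shifts and turns the commanded pose from where the row before left it, along the tool's axes as they then stand; what a row does not reach is not made up. A row lasts 1/12 s, in which the tool goes at most 41.7 mm and 7.16 degrees, less where a joint would pass 70% of its speed; a pose out of reach is approached as far as the arm can. A call is refused whole if a number of a shift passes 0.0417 or a number of a turn 0.125, either way. A call with a gripper value outside its range is refused whole. "gripper" is the finger opening in m, from 0 to 0.0854, set as the call begins (left out, the last holds). The fingers move at their own pace and stop on an object; "squeeze" is the grip in N (left out, the last holds). Time passes only in rows, so rows that do not move let the fingers close, or fill a call up. It gives the time, the measured TCP pose, the force, the opening and the grip force at its end, in the units of the state.
- bot.get_obs(): the state, without advancing time (a new reading comes with each control period).
- bot.camera(name): name is "scene" or "side" or "wrist"; returns a dict with "img" (384x512x3 uint8, blue, green, red), "vfov" (degrees; the focal length in pixels is half the picture's height over the tangent of half this angle, whatever the lens; pixels are square), "cx", "cy" (the principal point, pixels), "xyz" and "attitude" of the camera in the world. Camera axes: x right, y down, z forward; pixel columns grow to the right and rows downward; lengths in m; the calibration is good to about 2 mm. A picture is of the moment at which its call begins. There is no depth.
- bot.job_done(): hands the job in; it is judged then, once.
The state is a dict: "time": time; "q": joint angles; "qd": joint speeds; "joint_efforts": joint torques, N m; "ee_pos": TCP position; "tcp_rot": TCP orientation; "wrist_force": force on the tool from outside, world axes, zero at the start; "torque": the same for the moment, N m; "opening": finger opening in m; "grasp_force": force on a finger pad.
Only numpy, scipy, OpenCV 4.12 (cv2) and the standard library are available. Lean on these libraries where they do the work, as an engineer would, in place of code of your own. Each camera call takes 0.05 s, during which the arm holds its last target. There are 200 camera calls.

TASK

Close the two steel specimen tubes against dust: each of the two square grey caps lying on the bench fits only one of them snugly, though the caps look alike from outside, so find by trying which cap belongs on which tube. First pick each cap up from its side, stand it mouth down on the bench and let go, then take it again from above and try it on; finish with both caps fully down on their own tubes and leave the loupe, the petri dish and the round specimen where they are.

Things in the scene. Friction and masses are not known exactly. Their poses are not given: they have to be found in the camera images.
- cap_1_mid (a point): first cap, centre of its square body. Square grey plastic, 38 x 38 mm, 36 mm high plus a 4 mm high 22 mm round button on its closed top, 45 g, lying on a flat; round bore 24 mm deep in the mouth. y axis: from mouth to closed top (up when it stands mouth down); z, up at the start, and x are square to the side flats. Outsides alike; one bore is 27 mm, the other 33 mm, unmarked
- cap_2_mid (a point): second cap, centre of its square body. Square grey plastic, 38 x 38 mm, 36 mm high plus a 4 mm high 22 mm round button on its closed top, 45 g, lying on a flat; round bore 24 mm deep in the mouth. y axis: from mouth to closed top (up when it stands mouth down); z, up at the start, and x are square to the side flats. Outsides alike; one bore is 27 mm, the other 33 mm, unmarked
- tube_p_top (a point): rim centre of the upright steel tube of 24 mm outside diameter; rim 80 mm above the bench, round foot 60 mm across, 17 mm high, fixed. The right cap goes 24 mm down over it, until the rim meets the end of the bore; the cap's centre is then 6 mm below the rim. The 33 mm cap goes on too, but loosely, and is wrong
- tube_q_top (a point): rim centre of the upright steel tube of 30 mm outside diameter; rim 80 mm above the bench, round foot 60 mm across, 17 mm high, fixed. The right cap goes 24 mm down over it, until the rim meets the end of the bore; the cap's centre is then 6 mm below the rim. The 27 mm cap does not go on: it stops on the rim, 24 mm too high
- loupe_mid (a point): bystander, to be left alone: black eyepiece loupe, 38 mm across, 32 mm high. The point lies on its axis 8 mm above the bench
- petri_dish_mid (a point): bystander, to be left alone: clear glass petri dish, 68 mm across, 14 mm high. The point lies on its axis 8 mm above the bench
- specimen_4_mid (a point): bystander, to be left alone: round black specimen puck, 30 mm across, 15 mm high. The point lies on its axis 8 mm above the bench
There are look-alikes about, which are no part of the job. What is shaped like the part that bears cap_2_mid but green is not meant.

How it is judged (in metres and radians):
On the way, in this order (a step that is already met when the one before it is completed fails the run):
1. one cap stands mouth down on the bench, let go (((angle between cap_1_mid's own y axis and vertical below 0.15 rad and height (world z) of cap_1_mid below 0.024 m and contact force between the fingers and cap_1 below 0.1 N) or (angle between cap_2_mid's own y axis and vertical below 0.15 rad and height (world z) of cap_2_mid below 0.024 m and contact force between the fingers and cap_2 below 0.1 N))), for 0.1 s.
2. the other cap, too, stands mouth down on the bench, let go, while the first still stands there or already rests on a tube ((((angle between cap_1_mid's own y axis and vertical below 0.15 rad and height (world z) of cap_1_mid below 0.024 m and contact force between the fingers and cap_1 below 0.1 N) and (angle between cap_2_mid's own y axis and vertical below 0.15 rad and height (world z) of cap_2_mid below 0.024 m and contact force between the fingers and cap_2 below 0.1 N)) or ((angle between cap_1_mid's own y axis and vertical below 0.15 rad and height (world z) of cap_1_mid below 0.024 m and contact force between the fingers and cap_1 below 0.1 N) and ((angle between cap_2_mid's own y axis and vertical below 0.12 rad and height (world z) of cap_2_mid below 0.105 m and horizontal distance between cap_2_mid and tube_p_top below 0.012 m and contact force between the fingers and cap_2 below 0.1 N) or (angle between cap_2_mid's own y axis and vertical below 0.12 rad and height (world z) of cap_2_mid below 0.105 m and horizontal distance between cap_2_mid and tube_q_top below 0.012 m and contact force between the fingers and cap_2 below 0.1 N))) or ((angle between cap_2_mid's own y axis and vertical below 0.15 rad and height (world z) of cap_2_mid below 0.024 m and contact force between the fingers and cap_2 below 0.1 N) and ((angle between cap_1_mid's own y axis and vertical below 0.12 rad and height (world z) of cap_1_mid below 0.105 m and horizontal distance between cap_1_mid and tube_p_top below 0.012 m and contact force between the fingers and cap_1 below 0.1 N) or (angle between cap_1_mid's own y axis and vertical below 0.12 rad and height (world z) of cap_1_mid below 0.105 m and horizontal distance between cap_1_mid and tube_q_top below 0.012 m and contact force between the fingers and cap_1 below 0.1 N))))), for 0.1 s.
3. each cap is fully down on its own tube ((((angle between cap_1_mid's own y axis and vertical below 0.12 rad and height (world z) of cap_1_mid below 0.0775 m and horizontal distance between cap_1_mid and tube_p_top below 0.005 m and contact force between the fingers and cap_1 below 0.1 N) and (angle between cap_2_mid's own y axis and vertical below 0.12 rad and height (world z) of cap_2_mid below 0.0775 m and horizontal distance between cap_2_mid and tube_q_top below 0.005 m and contact force between the fingers and cap_2 below 0.1 N)) or ((angle between cap_1_mid's own y axis and vertical below 0.12 rad and height (world z) of cap_1_mid below 0.0775 m and horizontal distance between cap_1_mid and tube_q_top below 0.005 m and contact force between the fingers and cap_1 below 0.1 N) and (angle between cap_2_mid's own y axis and vertical below 0.12 rad and height (world z) of cap_2_mid below 0.0775 m and horizontal distance between cap_2_mid and tube_p_top below 0.005 m and contact force between the fingers and cap_2 below 0.1 N)))), for 0.2 s.
At the end, for the whole second after the job is handed in: Both caps are released, mouth down and fully home: the 33 mm cap on the 30 mm tube and the 27 mm cap on the 24 mm tube, each cap's centre within 5 mm of the tube's axis, upright within 0.12 rad and within 3.5 mm of its fully home height (centre at most 77.5 mm above the bench) ((((angle between cap_1_mid's own y axis and vertical below 0.12 rad and height (world z) of cap_1_mid below 0.0775 m and horizontal distance between cap_1_mid and tube_p_top below 0.005 m and contact force between the fingers and cap_1 below 0.1 N) and (angle between cap_2_mid's own y axis and vertical below 0.12 rad and height (world z) of cap_2_mid below 0.0775 m and horizontal distance between cap_2_mid and tube_q_top below 0.005 m and contact force between the fingers and cap_2 below 0.1 N)) or ((angle between cap_1_mid's own y axis and vertical below 0.12 rad and height (world z) of cap_1_mid below 0.0775 m and horizontal distance between cap_1_mid and tube_q_top below 0.005 m and contact force between the fingers and cap_1 below 0.1 N) and (angle between cap_2_mid's own y axis and vertical below 0.12 rad and height (world z) of cap_2_mid below 0.0775 m and horizontal distance between cap_2_mid and tube_p_top below 0.005 m and contact force between the fingers and cap_2 below 0.1 N)))); the robot touches nothing.
It fails at once if the loupe is pushed more than 25 mm (distance of loupe_mid from where it was at the start of the episode above 0.025 m).
It fails at once if the petri dish is pushed more than 25 mm (distance of petri_dish_mid from where it was at the start of the episode above 0.025 m).
It fails at once if the mounted specimen is pushed more than 25 mm (distance of specimen_4_mid from where it was at the start of the episode above 0.025 m).
It also fails if it takes over 72 s, if anything falls off the work surface, if the arm or the gripper's body presses on something with over 40 N, if the wrist force passes 120 N, or if a joint passes its speed limit or range.

## Working session

There is one attempt and no reset: what is moved stays moved. The work goes in short steps, Python scripts to look and compute and a tool call to move; the robot and the scene stay as the last step left them, time stands still between calls to the robot, and variables do not carry over. Pictures are saved under pics/ and viewed, at most 10 in all, crops included, and the job is handed in when it is done.

Besides the shell and the picture viewer there is one more tool, called after "Call:" as name([rows], argument=value, ...), one row to a line, values as JSON. play_rows: Moves the arm, as the interface text tells. Its arguments: {"type":"object","properties":{"steps":{"type":"array","items":{"type":"array","items":{"type":"array","items":{"type":"number"}}}},"gripper":{"type":"number"},"squeeze":{"type":"number"}},"required":["steps"]}

```bash
mkdir -p pics; ls
cat > h.py <<'E'
import numpy as np,cv2
from scipy.spatial.transform import Rotation as R
from workcell import bot
def snap(n):
    c=bot.camera(n); return c
def rot(c):
    a=np.array(c['attitude'],float)
    return a if a.shape==(3,3) else R.from_euler('xyz',a,degrees=True).as_matrix()
def ray(c,u,v):
    f=192/np.tan(np.radians(c['vfov'])/2)
    d=rot(c)@np.array([(u-c['cx'])/f,(v-c['cy'])/f,1]); return np.array(c['xyz']),d/np.linalg.norm(d)
def onz(c,u,v,z):
    o,d=ray(c,u,v); return o+d*(z-o[2])/d[2]
def proj(c,p):
    f=192/np.tan(np.radians(c['vfov'])/2)
    q=rot(c).T@(np.array(p)-np.array(c['xyz'])); return f*q[:2]/q[2]+[c['cx'],c['cy']]
def cross(c1,p1,c2,p2):
    o1,d1=ray(c1,*p1);o2,d2=ray(c2,*p2)
    t=np.linalg.lstsq(np.c_[d1,-d2],o2-o1,rcond=None)[0]
    a=o1+t[0]*d1;b=o2+t[1]*d2; return (a+b)/2,np.linalg.norm(a-b)
E
python3 - <<'E'
from h import *
ims=[]
for n in ('scene','side','wrist'):
    c=snap(n); print(n,{k:c[k] for k in c if k!='img'}); cv2.imwrite(f'pics/{n}0.png',c['img']); 
    print(proj(c,[.5,0,0]),proj(c,[.5,.2,0]))
print(bot.get_obs(),bot.hold_point_z)
E
```

```text
pics
scene {'vfov': 48.27197237585178, 'cx': 251.3612943123038, 'cy': 193.8435268022842, 'xyz': array([ 0.00285967, -0.47306206,  0.6172918 ]), 'attitude': array([-1.25172721e+02,  4.82989714e-02, -4.68908419e+01])}
[248.97733907 244.9417387 ] [188.39399251 206.62070046]
side {'vfov': 56.355216921080725, 'cx': 248.6315579459817, 'cy': 190.115406948813, 'xyz': array([ 0.52666598, -0.738355  ,  0.37850816]), 'attitude': array([-1.11316092e+02,  7.52866529e-02,  1.12000206e+00])}
[243.53991103 226.61200027] [245.86149664 194.15099893]
wrist {'vfov': 69.54237262416936, 'cx': 252.744481034933, 'cy': 196.90655239063761, 'xyz': array([0.54989753, 0.07215927, 0.37228881]), 'attitude': array([ 1.63531459e+02,  9.56141013e-02, -4.65575348e-02])}
[216.69477573 170.29983206] [210.18465984   0.29344792]
{'time': 0.15, 'q': array([4.67641582e-04, 5.00244899e+00, 1.00458713e+01, 9.50988426e+01,
       2.13729308e-03, 9.00015970e+01]), 'qd': array([ 0.01778184, -0.00575202,  0.21862722,  0.00751134, -0.03409668,
        0.01247505]), 'joint_efforts': array([-3.04631758e-03, -5.20762289e+01,  4.65044117e+01,  1.38444663e-02,
       -2.16874664e-04, -1.82086734e-05]), 'ee_pos': array([5.49834585e-01, 1.51189852e-05, 2.30768331e-01]), 'tcp_rot': array([-1.79944580e+02, -2.13574731e-03,  8.99988685e+01]), 'wrist_force': array([-0.78775765, -0.5496062 ,  0.26293296]), 'torque': array([ 0.00681488, -0.01312654,  0.02031478]), 'grasp_force': 0.0, 'opening': 0.08547941414047158} 0.0187
```

View pics/scene0.png

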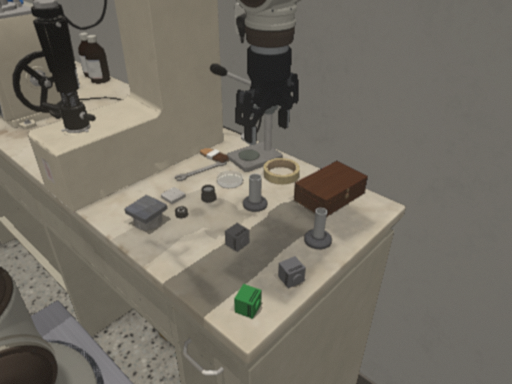

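View pics/side0.png

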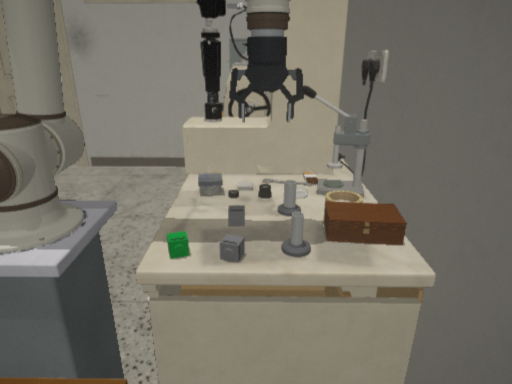

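The scene view shows what could be taken for a cap: dark grey cube at (237,237), grey cube at (291,272), green cube at (248,301, the decoy) and a flat grey box at (146,213, too big and not a cube). Tubes are at about (255,190) and (320,225). The choice is the two grey cubes, so I'll check them close up.

Run:
```python
from h import *
a=cv2.imread('pics/scene0.png')[160:330,180:350]; b=cv2.imread('pics/side0.png')[170:270,160:330]; 
a=cv2.resize(a,(0,0),fx=2.35,fy=2.35,interpolation=2); b=cv2.resize(b,(0,0),fx=2.35,fy=4/1.7,interpolation=2)
im=np.zeros((600,800,3),np.uint8); im[:399,:399]=a[:399,:399]; im[:235,400:799]=b[:235,:399]
cv2.imwrite('pics/crop1.png',im)
```

```text
(no output)
```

View pics/crop1.png

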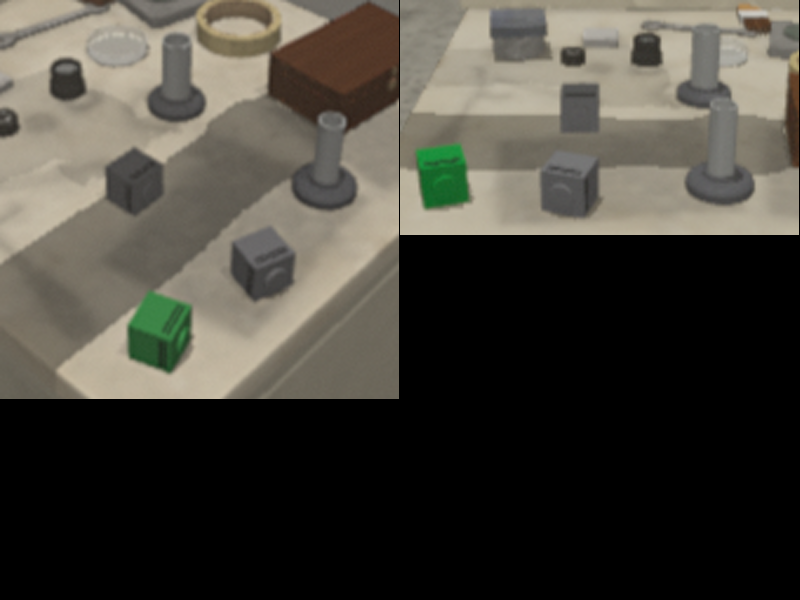

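View pics/wrist0.png

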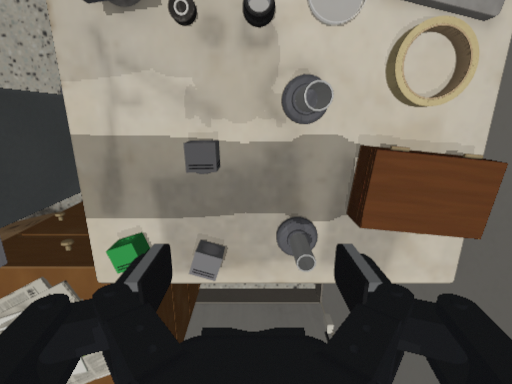

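Run:
```python
from h import *
w=cv2.imread('pics/wrist0.png')
def cr(y,x,h,ww): return cv2.resize(w[y:y+h,x:x+ww],(400,300),interpolation=cv2.INTER_NEAREST)
im=np.vstack([np.hstack([cr(133,170,54,72),cr(232,172,54,72)]),np.hstack([cr(65,268,60,80),cr(210,260,66,88)])])
cv2.imwrite('pics/crop2.png',im)
```

```text
(no output)
```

View pics/crop2.png

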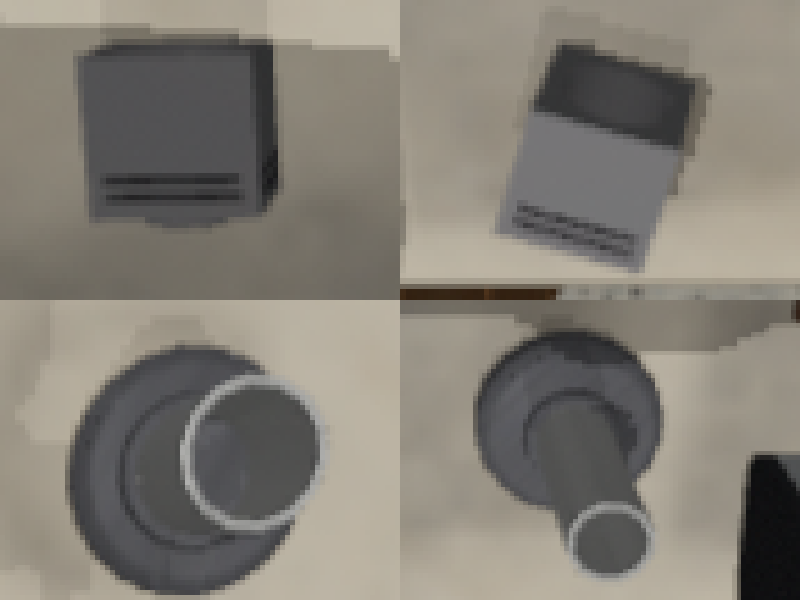

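Run:
```python
from h import *
c=snap('wrist')
for nm,o,s,pts,zz in [('A',(170,133),400/72,[(79,55),(252,50),(262,212),(90,220)],.038),('B',(172,232),400/72,[(133,110),(283,150),(240,270),(97,235)],.038)]:
    P=np.array([onz(c,o[0]+x/s-.5,o[1]+y/s-.5,zz) for x,y in pts])
    print(nm,P.mean(0).round(4),[np.linalg.norm(P[i]-P[i-1]).round(4) for i in range(4)])
    d=(P[2]+P[3]-P[0]-P[1]); e=P[1]+P[2]-P[0]-P[3]; print(np.degrees(np.arctan2(d[1],d[0])),np.degrees(np.arctan2(e[1],e[0])))
for nm,o,s,x0,x1,y0,y1 in [('T1',(268,65),5,182,326,75,231),('T2',(260,210),400/88,168,254,202,279)]:
    m=onz(c,o[0]+(x0+x1)/2/s-.5,o[1]+(y0+y1)/2/s-.5,.08)
    l=onz(c,o[0]+x0/s-.5,o[1]+(y0+y1)/2/s-.5,.08);r=onz(c,o[0]+x1/s-.5,o[1]+(y0+y1)/2/s-.5,.08)
    print(nm,m.round(4),np.linalg.norm(l-r))
# cross check tubes with scene & side: predicted pixels of rim
    for n in('scene','side'): print(n,proj(snap(n),m).round(1))
# feet
for o,s,x0,x1,y0,y1 in [((268,65),5,68,310,45,295),((260,210),400/88,74,262,28,210)]:
    print('foot',onz(c,o[0]+(x0+x1)/2/s-.5,o[1]+(y0+y1)/2/s-.5,.010).round(4))
```

```text
A [0.4859 0.0238 0.038 ] [np.float64(0.036), np.float64(0.0372), np.float64(0.0352), np.float64(0.0382)]
-89.45963804518792 2.1343813525053568
B [ 0.4848 -0.1249  0.038 ] [np.float64(0.0359), np.float64(0.0374), np.float64(0.0354), np.float64(0.0364)]
-108.5806513222754 -16.270510247216492
T1 [0.6146 0.0912 0.08  ] 0.028616199573233327
scene [254.2 176.4]
side [291.2 180.8]
T2 [ 0.6124 -0.0952  0.08  ] 0.022415067034669545
scene [319.8 210.3]
side [298.7 212.9]
foot [0.6143 0.0918 0.01  ]
foot [ 0.6115 -0.0926  0.01  ]
```

Cap A (wrist (202,156)) is centred at (0.486, 0.024) and cap B (wrist (208,258)) at (0.485, -0.125), both about 37 mm wide, with closed tops pointing toward -y. Tube q is at (0.614, 0.091) and p at (0.612, -0.094).

The tool always points down, so I'll flip each cap in the grip by pressing its closed end on a tube rim.

Call:
play_rows([
  [[0.0048,-0.0128,0.025,-0.02],[0.0048,-0.0128,0.025,0],[0.0048,-0.0128,0.025,0],[0.0048,-0.0128,0.025,0],[0.0048,-0.0128,0.025,0]],
], gripper=0.085, squeeze=20)

```text
time: 0.82
ee_pos: [0.4849, 0.0231, 0.1051]
tcp_rot: [180.0, -0.0, 91.1]
wrist_force: [0.1, 0.2, 0.4]
opening: 0.0851
grasp_force: 0.0
```

Call:
play_rows([
  [[0,0,0.0245,0],[0,0,0.0245,0],[0,0,0.0245,0],[0,0,0.0245,0],[0,0,0,0]],
])

```text
time: 1.23
ee_pos: [0.4827, 0.0228, 0.0038]
tcp_rot: [-179.6, 0.0, 91.1]
wrist_force: [-1.2, 0.1, -1.4]
opening: 0.0851
grasp_force: 0.0
```

Call:
play_rows([
  [[0,0,0,0],[0,0,0,0],[0,0,0,0],[0,0,0,0],[0,0,0,0]],
], gripper=0.0)

```text
time: 1.65
ee_pos: [0.4867, 0.023, 0.01]
tcp_rot: [179.8, -0.0, 91.1]
wrist_force: [-0.5, -0.8, 7.4]
opening: 0.0373
grasp_force: 22.5
```

Call:
play_rows([
  [[0,0,0,0],[0,0,0,0],[0,0,-0.01,0],[0,0,-0.02,0],[0,0,-0.03,0]],
])

```text
time: 2.07
ee_pos: [0.4842, 0.0229, 0.0677]
tcp_rot: [-179.8, 0.0, 91.1]
wrist_force: [0.2, -0.9, -0.2]
opening: 0.0374
grasp_force: 21.5
```

Call:
play_rows([
  [[0,0,-0.012,-0.11],[0,0,-0.012,-0.11],[0,0,-0.012,-0.11],[0,0,-0.012,-0.11],[0,0,-0.012,-0.11]],
])

```text
time: 2.48
ee_pos: [0.4856, 0.023, 0.1299]
tcp_rot: [180.0, 0.0, 123.0]
wrist_force: [-0.5, -0.6, -0.7]
opening: 0.0382
grasp_force: 21.5
```

Call:
play_rows([
  [[0,0,0,-0.11],[0,0,0,-0.11],[-0.04,0.002,0,0],[-0.04,0.002,0,0],[-0.04,0.002,0,0]],
])

```text
time: 2.9
ee_pos: [0.5762, -0.058, 0.1298]
tcp_rot: [179.9, 0.1, 135.3]
wrist_force: [0.4, 0.6, 0.8]
opening: 0.0376
grasp_force: 21.5
```

Call:
play_rows([
  [[-0.016,0,0,0],[-0.016,0,0,0],[0,0,0,0],[0,0,0,0],[0,0,0,0]],
])

```text
time: 3.32
ee_pos: [0.5974, -0.0794, 0.1287]
tcp_rot: [-180.0, -0.0, 135.3]
wrist_force: [0.1, 0.1, -0.4]
opening: 0.0377
grasp_force: 21.5
```

Run:
```python
from h import *
a=snap('scene')['img'][130:280,230:400]; b=snap('side')['img'][150:260,220:370]
im=np.zeros((450,800,3),np.uint8); im[:,:400]=cv2.resize(a,(400,450))[:,:400];im[:293,400:]=cv2.resize(b,(400,293)); cv2.imwrite('pics/c3.png',im)
```

```text
(no output)
```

View pics/c3.png

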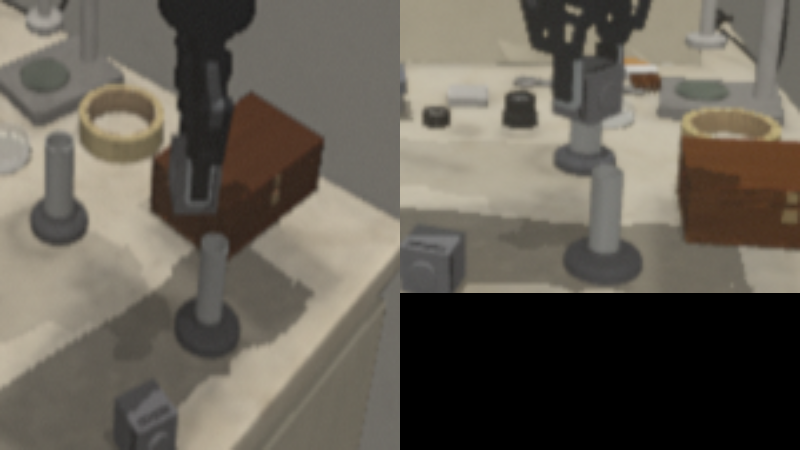

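The cap is held level over tube p, whose rim is at crop (213,240) on the left and (605,170) on the right. Now I'll press its closed end onto the rim.

Call:
play_rows([
  [[0,0,0.012,0],[0,0,0.012,0],[0,0,0.012,0],[0,0,0.003,0],[0,0,0.003,0]],
])

```text
time: 3.83
ee_pos: [0.5971, -0.079, 0.0876]
tcp_rot: [180.0, -0.0, 135.3]
wrist_force: [-14.5, 4.9, 32.5]
opening: 0.038
grasp_force: 26.8
```

Call:
play_rows([
  [[0,0,0.002,0],[0,0,0.002,0],[0,0,0.002,0],[0,0,0.001,0],[0,0,0,0]],
])

```text
time: 4.25
ee_pos: [0.5976, -0.0795, 0.0832]
tcp_rot: [179.9, 0.1, 135.3]
wrist_force: [-13.5, 4.3, 33.7]
opening: 0.0377
grasp_force: 30.2
```

Call:
play_rows([
  [[0.002,0,0.0006,0],[0.002,0,0.0006,0],[0.002,0,0.0006,0],[0.002,0,0.0006,0],[0.002,0,0.0006,0]],
])

```text
time: 4.67
ee_pos: [0.5923, -0.0734, 0.078]
tcp_rot: [179.9, 0.3, 135.2]
wrist_force: [1.8, -2.5, 13.7]
opening: 0.0377
grasp_force: 29.9
```

Run:
```python
from h import *
a=snap('scene')['img'][170:230,280:360]; b=snap('side')['img'][170:230,260:340]
cv2.imwrite('pics/c4.png',np.hstack([cv2.resize(a,(400,300)),cv2.resize(b,(400,300))]))
```

```text
(no output)
```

View pics/c4.png

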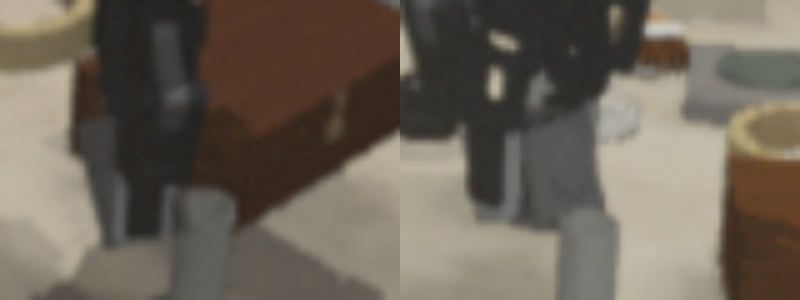

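The cap is turning: at scene crop (100,180) the mouth end hangs lower, at a tilt of about 30°. I'll continue along the arc.

Call:
play_rows([
  [[0.002,0,0.0012,0],[0.002,0,0.0014,0],[0.0015,0,0.0016,0],[0.001,0,0.0018,0],[0.001,0,0.0018,0]],
])

```text
time: 5.18
ee_pos: [0.5847, -0.0672, 0.0673]
tcp_rot: [-179.9, -0.1, 135.3]
wrist_force: [-0.5, -0.6, 0.3]
opening: 0.0376
grasp_force: 28.3
```

Call:
play_rows([
  [[0.001,0,0.0018,0],[0.001,0,0.0018,0],[0.0005,0,0.002,0],[0,0,0.002,0],[0,0,0.002,0]],
])

```text
time: 5.6
ee_pos: [0.5836, -0.0657, 0.0586]
tcp_rot: [-180.0, -0.0, 135.3]
wrist_force: [0.1, 0.6, -1.8]
opening: 0.0376
grasp_force: 28.3
```

Call:
play_rows([
  [[0,0,0.002,0],[0,0,0.002,0],[0,0,0.002,0],[0,0,0.001,0],[0,0,0,0]],
])

```text
time: 6.02
ee_pos: [0.5835, -0.0657, 0.0515]
tcp_rot: [-180.0, -0.0, 135.3]
wrist_force: [-0.2, -0.4, -0.5]
opening: 0.0376
grasp_force: 28.3
```

Call:
play_rows([
  [[0,0,0.002,0],[0,0,0.002,0],[-0.001,0,0.0,0],[-0.001,0,0,0],[-0.001,0,0,0]],
])

```text
time: 6.43
ee_pos: [0.5859, -0.0679, 0.0479]
tcp_rot: [180.0, 0.0, 135.3]
wrist_force: [-0.2, -0.2, -0.6]
opening: 0.0373
grasp_force: 28.3
```

Call:
play_rows([
  [[-0.001,0,0,0],[-0.0005,0,0,0],[-0.0005,0,0,0],[0,0,0,0],[0,0,0,0]],
])

```text
time: 6.85
ee_pos: [0.5872, -0.0692, 0.0479]
tcp_rot: [-180.0, -0.0, 135.3]
wrist_force: [0.0, -0.5, -1.3]
opening: 0.0377
grasp_force: 28.3
```

Run:
```python
from h import *
a=snap('scene')['img'][180:240,270:350]; b=snap('side')['img'][180:240,250:330]
cv2.imwrite('pics/c5.png',np.hstack([cv2.resize(a,(400,300)),cv2.resize(b,(400,300))]))
```

```text
(no output)
```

View pics/c5.png

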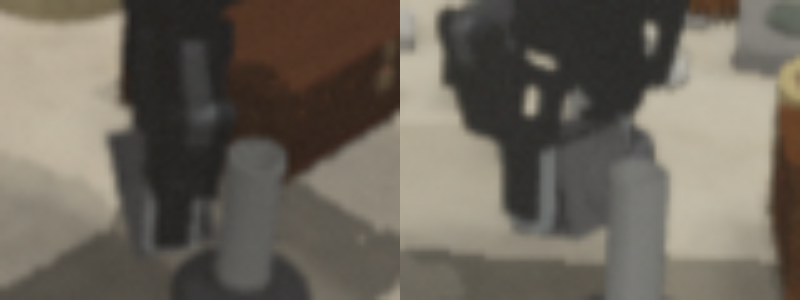

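The side crop shows the button at (645,140), pointing up and to the right, so the tilt is about 50°. There is no contact yet, so I'll push inward.

Call:
play_rows([
  [[-0.001,0,0,0],[-0.001,0,0,0],[-0.001,0,0,0],[-0.001,0,0,0],[0,0,0,0]],
])

```text
time: 7.37
ee_pos: [0.5892, -0.0712, 0.0478]
tcp_rot: [-180.0, -0.2, 135.3]
wrist_force: [-5.3, 5.0, 2.9]
opening: 0.0374
grasp_force: 28.8
```

Call:
play_rows([
  [[-0.001,0,0,0],[-0.001,0,0,0],[-0.001,0,0,0],[0,0,0,0],[0,0,0,0]],
])

```text
time: 7.78
ee_pos: [0.5894, -0.0715, 0.0478]
tcp_rot: [-180.0, -0.4, 135.4]
wrist_force: [-15.2, 14.1, 10.0]
opening: 0.0375
grasp_force: 29.6
```

Call:
play_rows([
  [[-0.001,0,0.001,0],[-0.001,0,0.001,0],[0,0,0.001,0],[0,0,0.001,0],[0,0,0,0]],
])

```text
time: 8.2
ee_pos: [0.5899, -0.0714, 0.0437]
tcp_rot: [180.0, -0.6, 135.4]
wrist_force: [-19.0, 22.9, 10.0]
opening: 0.0375
grasp_force: 29.6
```

Run:
```python
from h import *
a=snap('scene')['img'][180:240,270:350]; b=snap('side')['img'][180:240,250:330]
w=snap('wrist')['img']; cv2.imwrite('pics/w6.png',w)
im=np.zeros((600,800,3),np.uint8); im[:300]=np.hstack([cv2.resize(a,(400,300)),cv2.resize(b,(400,300))]); im[300:,:400]=cv2.resize(w,(400,300))
cv2.imwrite('pics/c6.png',im)
```

```text
(no output)
```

View pics/c6.png

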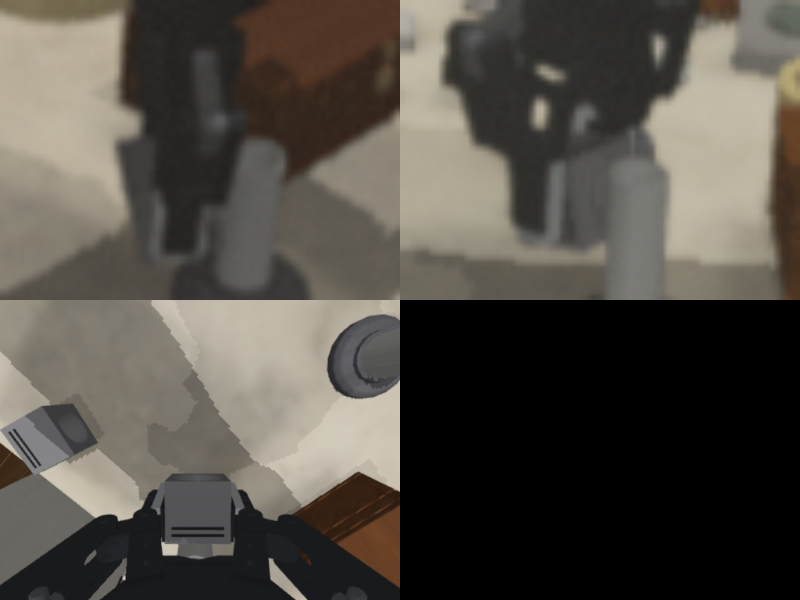

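The wrist crop still shows the mouth sliver at (200,478) beyond the slotted face. That means a tilt of only 20-30°, and the rim has run past the closed end. I'll back off, measure the cap in the grip from the wrist picture, and finish the turn by pressing and dragging on open bench.

Call:
play_rows([
  [[0.01,0,0,0],[0.02,0,-0.005,0],[0.02,0,-0.005,0],[0.012,0,0,0],[0,0,0,0]],
])

```text
time: 8.77
ee_pos: [0.5486, -0.0308, 0.0543]
tcp_rot: [180.0, 0.0, 135.3]
wrist_force: [0.6, 0.1, -0.6]
opening: 0.0377
grasp_force: 28.3
```

```bash
cat > prof.py <<'E'
from h import *
c=snap('wrist'); g=cv2.cvtColor(c['img'],cv2.COLOR_BGR2GRAY); o=bot.get_obs(); T=R.from_euler('xyz',o['tcp_rot'],degrees=True).as_matrix()
if __name__=='__main__':
    print(o['ee_pos'],o['tcp_rot'])
    col=g[210:330,240:266].mean(1).round().astype(int); print(210,col.tolist())
    # tool-frame camera
    print('cam in tool',(T.T@(np.array(c['xyz'])-o['ee_pos'])).round(4))
    for v in range(215,330,5):
        d=T.T@ray(c,253,v)[1]; print(v,(d/d[2]).round(3)[[0]],end=' ')
E
python3 prof.py
```

```text
[ 0.5494318  -0.03146906  0.05413382] [1.79974674e+02 4.61863453e-02 1.35327414e+02]
210 [99, 99, 99, 99, 99, 99, 99, 99, 99, 99, 98, 98, 80, 67, 73, 76, 78, 78, 78, 77, 77, 68, 73, 81, 81, 81, 81, 81, 81, 81, 81, 81, 81, 81, 81, 80, 80, 81, 81, 81, 80, 80, 80, 80, 80, 80, 80, 80, 80, 80, 80, 80, 80, 80, 80, 80, 79, 80, 79, 79, 80, 79, 79, 79, 79, 79, 79, 79, 79, 79, 79, 79, 79, 79, 78, 78, 78, 79, 79, 79, 63, 35, 21, 21, 52, 73, 78, 78, 78, 62, 34, 20, 20, 51, 72, 77, 78, 78, 78, 79, 80, 81, 71, 56, 51, 50, 53, 55, 55, 61, 71, 78, 81, 83, 85, 86, 86, 86, 86, 82]
cam in tool [ 0.0732 -0.     -0.1418]
215 [-0.367] 220 [-0.388] 225 [-0.408] 230 [-0.429] 235 [-0.451] 240 [-0.472] 245 [-0.494] 250 [-0.516] 255 [-0.538] 260 [-0.56] 265 [-0.583] 270 [-0.606] 275 [-0.629] 280 [-0.653] 285 [-0.677] 290 [-0.701] 295 [-0.725] 300 [-0.75] 305 [-0.775] 310 [-0.8] 315 [-0.826] 320 [-0.851] 325 [-0.878]
```

```bash
cat > fit.py <<'E'
from prof import *
from scipy.optimize import least_squares
Rc=T.T@rot(c); oc=T.T@(np.array(c['xyz'])-o['ee_pos']); f=192/np.tan(np.radians(c['vfov'])/2)
def px(p): q=Rc.T@(np.array(p)-oc); return f*q[:2]/q[2]+[c['cx'],c['cy']]
def pt(s,x,y,z):  # cap (x,y,z) -> tool frame; tilt th about tool y; cap y -> (-cos, -sin up)
    th,X,Z=s; return [X-np.cos(th)*y+np.sin(th)*z, x, Z-np.sin(th)*y-np.cos(th)*z]
def fit(obs,th0=.4):
    # obs: list of (cap y, cap z, row v or None, width px or None)
    def r(s):
        e=[]
        for y,z,v,w in obs:
            if v is not None: e.append(px(pt(s,0,y,z))[1]-v)
            if w is not None: e.append(px(pt(s,.019,y,z))[0]-px(pt(s,-.019,y,z))[0] and abs(px(pt(s,.019,y,z))[0]-px(pt(s,-.019,y,z))[0])-w)
        return e
    S=least_squares(r,[th0,0,-.02],x_scale=[.1,.01,.01]); print('tilt',np.degrees(S.x[0]).round(1),'mid X,Z tool',S.x[1:].round(4),'res',np.round(S.fun,1)); return S.x
E
python3 - <<'E'
from fit import *
for v in(234,270,307):
    print(v,g[v,195:315].tolist())
fit([(-.018,-.019,222,None),(-.018,.019,231.5,None),(.018,.019,312,None)])
E
```

```text
234 [114, 114, 114, 114, 114, 114, 114, 113, 113, 113, 103, 95, 95, 94, 94, 88, 83, 82, 81, 81, 81, 81, 82, 82, 81, 82, 81, 81, 81, 81, 81, 81, 82, 82, 81, 81, 81, 82, 81, 82, 82, 81, 81, 81, 81, 81, 81, 82, 80, 81, 81, 81, 81, 81, 82, 82, 81, 81, 81, 81, 81, 82, 81, 81, 81, 81, 82, 81, 81, 81, 81, 81, 81, 81, 81, 82, 81, 81, 81, 81, 81, 81, 81, 81, 81, 81, 81, 82, 81, 81, 81, 81, 82, 81, 81, 81, 81, 81, 82, 81, 81, 91, 94, 94, 95, 106, 113, 116, 116, 116, 117, 118, 118, 119, 119, 119, 119, 119, 120, 120]
270 [25, 24, 23, 24, 25, 81, 108, 113, 113, 107, 60, 28, 27, 26, 20, 44, 74, 80, 79, 80, 80, 79, 80, 79, 79, 79, 80, 80, 80, 80, 80, 79, 80, 80, 80, 79, 79, 80, 80, 80, 79, 80, 80, 79, 79, 79, 80, 80, 79, 79, 80, 79, 79, 80, 79, 80, 79, 80, 80, 79, 80, 80, 79, 80, 79, 79, 80, 80, 80, 80, 80, 80, 80, 80, 79, 79, 80, 80, 79, 80, 80, 79, 80, 80, 79, 79, 80, 80, 79, 80, 80, 80, 80, 80, 80, 80, 79, 80, 80, 80, 50, 24, 24, 28, 28, 29, 94, 111, 112, 112, 84, 42, 25, 23, 26, 23, 25, 25, 24, 24]
307 [24, 24, 24, 25, 24, 25, 23, 24, 24, 25, 34, 101, 65, 29, 29, 36, 70, 89, 92, 92, 91, 91, 88, 79, 77, 77, 78, 78, 77, 78, 78, 77, 77, 77, 77, 85, 90, 91, 91, 91, 91, 91, 91, 91, 91, 91, 90, 87, 79, 77, 77, 77, 78, 78, 77, 78, 77, 77, 78, 77, 78, 78, 78, 77, 78, 78, 78, 77, 78, 77, 78, 77, 77, 77, 77, 78, 77, 78, 78, 77, 77, 77, 77, 77, 78, 77, 77, 77, 77, 77, 78, 78, 77, 77, 77, 78, 77, 78, 77, 77, 51, 32, 28, 28, 101, 67, 27, 24, 24, 24, 25, 23, 25, 25, 24, 25, 24, 24, 24, 25]
tilt 15.3 mid X,Z tool [ 0.001 -0.015] res [0. 0. 0.]
```

Measured tilt is 15°, because the cap slid up in the pads rather than turning. A grip nearer the mouth and higher gives a longer lever, so I'll set it down and regrip.

Call:
play_rows([
  [[0,0,0.015,0],[0,0,0.015,0],[0,0,0.015,0],[0,0,0,0],[0,0,0,0]],
])

```text
time: 9.28
ee_pos: [0.5497, -0.0325, 0.0081]
tcp_rot: [-180.0, -0.0, 135.2]
wrist_force: [0.5, 0.6, -1.2]
opening: 0.0376
grasp_force: 29.1
```

Call:
play_rows([
  [[0,0,0,0],[0,0,0,0],[0,0,0,0],[0,0,0,0],[0,0,0,0]],
], gripper=0.06)

```text
time: 9.7
ee_pos: [0.5497, -0.0319, 0.0091]
tcp_rot: [180.0, 0.0, 135.3]
wrist_force: [0.0, -0.1, 0.2]
opening: 0.0601
grasp_force: 0.0
```

Run:
```python
from prof import *
print(o['ee_pos']); print(g[200:340,246:260].mean(1).round().astype(int).tolist())
for v in(260,):print(g[v,190:320].tolist())
```

```text
[ 0.5496038  -0.03190042  0.00907533]
[98, 98, 98, 98, 98, 98, 98, 98, 98, 98, 98, 98, 98, 98, 98, 99, 98, 99, 98, 78, 66, 72, 73, 74, 74, 74, 74, 74, 74, 74, 74, 74, 74, 74, 74, 74, 74, 74, 74, 74, 74, 74, 74, 74, 74, 74, 74, 69, 62, 66, 72, 74, 74, 74, 74, 74, 74, 75, 74, 74, 74, 74, 74, 74, 74, 74, 74, 74, 74, 74, 74, 74, 74, 74, 74, 74, 74, 74, 74, 74, 74, 74, 74, 74, 74, 74, 74, 74, 74, 75, 77, 78, 79, 80, 83, 85, 86, 87, 70, 39, 22, 34, 73, 87, 87, 70, 38, 23, 33, 73, 87, 87, 87, 87, 87, 95, 108, 113, 113, 113, 113, 111, 104, 98, 84, 58, 45, 45, 45, 45, 43, 34, 26, 24, 24, 23, 21, 22, 22, 23]
[17, 17, 18, 18, 18, 18, 19, 18, 18, 100, 112, 112, 112, 112, 112, 111, 112, 111, 112, 112, 109, 85, 75, 74, 74, 74, 75, 74, 74, 75, 75, 75, 75, 74, 74, 75, 75, 75, 75, 75, 74, 74, 74, 75, 74, 74, 74, 74, 74, 74, 74, 74, 75, 75, 74, 74, 75, 73, 74, 74, 74, 74, 75, 74, 74, 74, 74, 75, 75, 74, 74, 75, 74, 74, 74, 74, 74, 74, 75, 74, 75, 74, 74, 75, 74, 74, 74, 75, 74, 75, 74, 75, 74, 75, 74, 74, 74, 74, 75, 74, 74, 75, 74, 89, 110, 115, 115, 115, 115, 115, 115, 115, 115, 114, 115, 115, 115, 63, 18, 18, 18, 18, 17, 16, 17, 18, 18, 19, 19, 18]
```

Call:
play_rows([
  [[0.004,0,-0.002,0],[0.004,0,-0.002,0],[0,0,0,0],[0,0,0,0],[0,0,0,0]],
])

```text
time: 10.17
ee_pos: [0.5439, -0.0262, 0.013]
tcp_rot: [180.0, 0.0, 135.3]
wrist_force: [1.0, -0.1, 0.6]
opening: 0.0603
grasp_force: 0.0
```

Call:
play_rows([
  [[0,0,0,0],[0,0,0,0],[0,0,0,0],[0,0,0,0],[0,0,0,0]],
], gripper=0.0)

```text
time: 10.58
ee_pos: [0.5439, -0.0263, 0.0129]
tcp_rot: [180.0, 0.0, 135.3]
wrist_force: [0.8, -0.1, 0.5]
opening: 0.0375
grasp_force: 21.1
```

Call:
play_rows([
  [[0.001,0,0.002,0],[0.002,0,0,0],[0.002,0,0,0],[0.002,0,0,0],[0.002,0,0,0]],
])

```text
time: 11.0
ee_pos: [0.5396, -0.0206, 0.0129]
tcp_rot: [179.9, 0.3, 135.2]
wrist_force: [3.9, -2.7, 10.4]
opening: 0.0375
grasp_force: 22.0
```

Run:
```python
from prof import *
print(o['ee_pos'],o['wrist_force']); print(g[200:340,246:260].mean(1).round().astype(int).tolist())
```

```text
[ 0.53935858 -0.02035141  0.01291272] [ 2.64479628 -3.12239378  9.31652799]
[101, 101, 101, 101, 101, 101, 101, 101, 101, 101, 101, 100, 100, 100, 99, 99, 99, 99, 98, 98, 98, 97, 97, 97, 96, 96, 96, 96, 96, 86, 69, 68, 71, 72, 73, 73, 73, 73, 73, 73, 73, 73, 73, 73, 73, 73, 72, 73, 72, 73, 73, 73, 73, 73, 72, 73, 73, 73, 73, 66, 59, 67, 73, 73, 73, 73, 73, 73, 73, 73, 73, 73, 73, 73, 73, 73, 73, 72, 73, 73, 73, 73, 74, 76, 76, 77, 79, 81, 84, 86, 86, 86, 86, 86, 86, 86, 86, 86, 86, 86, 86, 86, 86, 86, 86, 86, 86, 76, 47, 22, 33, 71, 86, 86, 62, 28, 22, 44, 75, 86, 86, 86, 86, 90, 106, 114, 113, 112, 112, 112, 104, 70, 31, 24, 23, 22, 21, 21, 22, 23]
```

Dragging on the bench only slides the cap (friction about 0.44). Next is the tube rim again, this time with the longer lever.

Call:
play_rows([
  [[0,0,-0.032,0],[0,0,-0.032,0],[0,0,-0.032,0],[-0.023,0,0,0],[-0.023,0,0,0]],
])

```text
time: 11.47
ee_pos: [0.5716, -0.0523, 0.1097]
tcp_rot: [179.8, 0.2, 135.3]
wrist_force: [0.8, 0.3, 0.3]
opening: 0.0375
grasp_force: 20.9
```

Call:
play_rows([
  [[-0.023,0,0,0],[0,0,0.0,0],[0,0,0.005,0],[0,0,0.005,0],[0,0,0.003,0]],
])

```text
time: 11.88
ee_pos: [0.5856, -0.0679, 0.0927]
tcp_rot: [-180.0, -0.1, 135.3]
wrist_force: [-2.5, 1.1, 7.8]
opening: 0.0378
grasp_force: 22.0
```

Call:
play_rows([
  [[0,0,0.002,0],[0.001,0,0.002,0],[0.002,0,0.002,0],[0.002,0,0.002,0],[0.002,0,0.001,0]],
])

```text
time: 12.3
ee_pos: [0.5816, -0.0634, 0.0858]
tcp_rot: [180.0, 0.1, 135.3]
wrist_force: [2.0, -2.1, 5.0]
opening: 0.0375
grasp_force: 22.8
```

Run:
```python
from prof import *
print(o['ee_pos'],o['wrist_force']); print(g[200:340,246:260].mean(1).round().astype(int).tolist())
```

```text
[ 0.58131577 -0.06303954  0.08563184] [-1.08351784 -0.51603738  4.04158993]
[114, 113, 113, 113, 113, 112, 111, 111, 110, 110, 109, 108, 108, 108, 108, 108, 108, 108, 106, 87, 60, 52, 53, 57, 59, 60, 61, 64, 70, 73, 73, 72, 70, 67, 67, 68, 69, 68, 68, 74, 80, 83, 85, 85, 85, 85, 85, 85, 85, 85, 85, 85, 85, 85, 85, 85, 85, 74, 75, 84, 86, 86, 86, 86, 86, 85, 85, 85, 85, 86, 86, 86, 86, 85, 85, 86, 85, 85, 86, 85, 86, 85, 85, 85, 85, 85, 86, 88, 89, 90, 92, 92, 93, 94, 95, 97, 99, 100, 100, 99, 100, 100, 100, 100, 100, 99, 99, 100, 99, 99, 88, 56, 28, 28, 71, 95, 99, 100, 80, 46, 28, 28, 80, 99, 99, 99, 99, 99, 99, 119, 163, 135, 48, 28, 28, 26, 25, 26, 26, 27]
```

```bash
cat > tab.py <<'E'
from fit import *
def rows(y0=-.010,z0=.015,zp=-.021,ths=range(0,95,10)):
    for th in ths:
        t=np.radians(th); X=np.cos(t)*y0-np.sin(t)*z0; Z=zp+np.sin(t)*y0+np.cos(t)*z0; s=(t,X,Z)
        print(th,[int(px(pt(s,0,y,z))[1].round()) for y,z in((-.018,-.019),(-.018,.019),(.0097,.019),(.0138,.019),(.018,.019),(.018,-.019))])
if __name__=='__main__': rows(ths=range(0,60,5))
E
python3 tab.py
```

```text
0 [226, 257, 307, 314, 321, 279]
5 [230, 256, 309, 316, 324, 285]
10 [235, 255, 310, 318, 326, 291]
15 [239, 254, 311, 319, 328, 297]
20 [244, 253, 312, 321, 330, 304]
25 [249, 252, 312, 321, 331, 310]
30 [254, 251, 312, 322, 332, 316]
35 [259, 250, 312, 322, 332, 322]
40 [264, 250, 311, 321, 331, 328]
45 [269, 250, 310, 320, 331, 334]
50 [274, 249, 308, 318, 329, 340]
55 [279, 249, 307, 316, 327, 345]
```

Call:
play_rows([
  [[0.0006,0,0.002,0],[0.0006,0,0.002,0],[0.0006,0,0.002,0],[0.0006,0,0.002,0],[0.0006,0,0.002,0]],
])

```text
time: 12.82
ee_pos: [0.5794, -0.0615, 0.0752]
tcp_rot: [180.0, 0.0, 135.3]
wrist_force: [-1.8, -0.7, 8.0]
opening: 0.0373
grasp_force: 23.2
```

Call:
play_rows([
  [[0.0006,0,0.002,0],[0.0006,0,0.002,0],[0.0006,0,0.002,0],[0.0006,0,0.002,0],[0.0006,0,0.002,0]],
])

```text
time: 13.23
ee_pos: [0.5773, -0.0593, 0.065]
tcp_rot: [180.0, 0.0, 135.3]
wrist_force: [-0.1, -1.2, -0.5]
opening: 0.0377
grasp_force: 23.5
```

Run:
```python
from prof import *
print(o['ee_pos'],o['wrist_force']); print(g[200:345,246:260].mean(1).round().astype(int).tolist())
```

```text
[ 0.5768311  -0.05918496  0.06409913] [ 0.4310808  0.5013004 -1.0441881]
[105, 105, 106, 106, 106, 107, 107, 107, 108, 108, 108, 108, 108, 108, 108, 109, 108, 108, 108, 108, 107, 107, 106, 106, 105, 104, 104, 104, 103, 103, 103, 103, 103, 103, 104, 90, 63, 49, 49, 50, 54, 56, 57, 57, 58, 60, 63, 66, 67, 69, 75, 82, 85, 85, 80, 84, 87, 87, 87, 87, 87, 87, 87, 87, 87, 87, 87, 87, 87, 87, 87, 87, 87, 86, 87, 87, 87, 87, 87, 87, 86, 86, 86, 86, 86, 86, 86, 86, 86, 86, 86, 86, 87, 87, 88, 89, 89, 90, 90, 91, 92, 93, 95, 96, 98, 98, 98, 97, 97, 97, 98, 97, 68, 28, 30, 41, 82, 97, 97, 98, 97, 68, 28, 29, 40, 82, 97, 97, 97, 97, 90, 63, 33, 26, 26, 25, 24, 24, 25, 26, 26, 26, 27, 26, 26]
```

Run:
```python
from tab import *
y0,z0,zp=-.010,.015,-.021
for th in(0,11,20,25,30,40,50,60):
    t=np.radians(th); s=(t,np.cos(t)*y0-np.sin(t)*z0,zp+np.sin(t)*y0+np.cos(t)*z0)
    print(th,[round(abs(px(pt(s,.019,y,.019))[0]-px(pt(s,-.019,y,.019))[0]),1) for y in(-.018,.0118,.018)], [px(pt(s,0,*k))[1].round(0) for k in((.018,.011),(.022,.011),(.022,-.011))])
for v in(257,318,327): print(v,g[v,195:315].tolist())
```

```text
0 [np.float64(80.8), np.float64(75.9), np.float64(74.9)] [np.float64(311.0), np.float64(317.0), np.float64(292.0)]
11 [np.float64(80.0), np.float64(78.3), np.float64(77.9)] [np.float64(318.0), np.float64(325.0), np.float64(305.0)]
20 [np.float64(79.2), np.float64(80.3), np.float64(80.6)] [np.float64(323.0), np.float64(331.0), np.float64(315.0)]
25 [np.float64(78.8), np.float64(81.5), np.float64(82.1)] [np.float64(326.0), np.float64(334.0), np.float64(321.0)]
30 [np.float64(78.4), np.float64(82.6), np.float64(83.6)] [np.float64(328.0), np.float64(337.0), np.float64(327.0)]
40 [np.float64(77.5), np.float64(84.9), np.float64(86.6)] [np.float64(331.0), np.float64(341.0), np.float64(337.0)]
50 [np.float64(76.6), np.float64(87.0), np.float64(89.6)] [np.float64(332.0), np.float64(342.0), np.float64(347.0)]
60 [np.float64(75.7), np.float64(88.9), np.float64(92.2)] [np.float64(331.0), np.float64(341.0), np.float64(355.0)]
257 [28, 61, 89, 95, 95, 94, 94, 95, 95, 96, 95, 95, 70, 36, 22, 21, 21, 20, 49, 81, 87, 87, 87, 87, 87, 87, 87, 87, 87, 87, 87, 87, 87, 88, 87, 87, 87, 88, 87, 87, 87, 87, 
[... 594 characters left out ...]
, 97, 97, 97, 97, 96, 96, 96, 97, 96, 96, 97, 97, 97, 96, 96, 97, 96, 96, 96, 96, 97, 96, 96, 96, 96, 95, 96, 96, 97, 96, 101, 115, 120, 138, 160, 145, 78, 28, 27, 27, 27, 26, 26, 26, 27, 26, 26, 27, 25, 26, 25, 26]
327 [26, 26, 27, 26, 26, 27, 26, 27, 27, 26, 27, 26, 25, 50, 80, 88, 87, 59, 44, 45, 46, 46, 45, 46, 46, 45, 45, 46, 46, 45, 44, 45, 53, 56, 65, 72, 72, 84, 87, 94, 97, 97, 96, 97, 97, 97, 97, 97, 97, 96, 97, 97, 96, 96, 97, 97, 97, 97, 97, 97, 97, 97, 97, 97, 97, 96, 97, 97, 97, 96, 96, 96, 96, 97, 96, 97, 96, 90, 81, 78, 73, 67, 59, 49, 46, 45, 45, 45, 47, 45, 45, 45, 45, 46, 46, 45, 45, 44, 45, 51, 53, 53, 52, 35, 26, 25, 26, 26, 27, 27, 27, 26, 27, 26, 26, 25, 27, 26, 27, 27]
```

Run:
```python
from h import *
w=snap('wrist')['img'][225:355,190:320]; s=snap('side')['img'][160:230,245:325]; a=snap('scene')['img'][160:230,270:350]
s=cv2.resize(s,(400,300),interpolation=2);a=cv2.resize(a,(400,300),interpolation=2); w=cv2.resize(w,(400,600)[::1][:1]*2)
im=np.zeros((600,800,3),np.uint8); im[:400,:400]=w; im[:300,400:]=s; im[300:,400:]=a
cv2.imwrite('pics/c7.png',im)
```

```text
(no output)
```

View pics/c7.png

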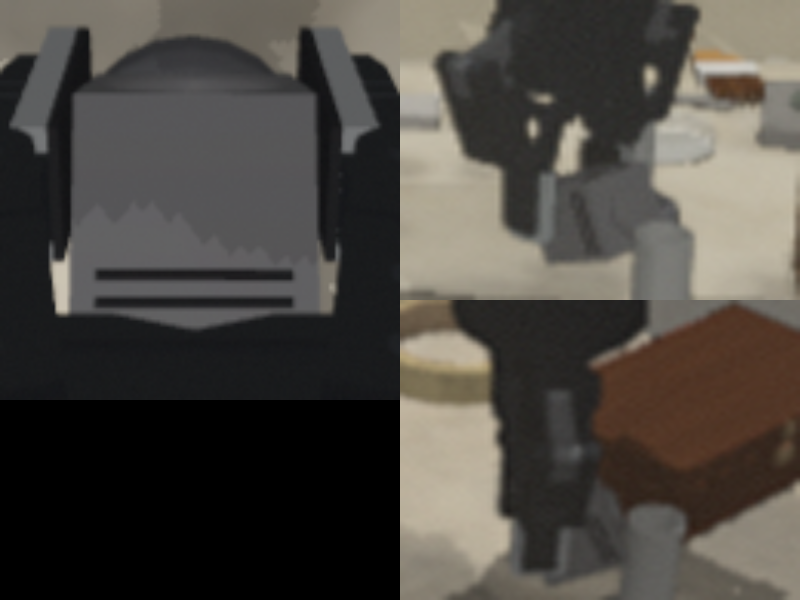

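The wrist crop shows the slotted face at (195,200) with the mouth beyond it. The side crop shows slots at (588,225), so the tilt is about 22°, and the rim is under the button at (665,205). I'll finish the turn on the bench: with this grip, pressing while dragging mouth-ward now has a good lever.

Call:
play_rows([
  [[0.005,0,-0.02,0],[0.025,0,0,0],[0.025,0,0,0],[0,0,0.03,0],[0,0,0.03,0]],
])

```text
time: 13.9
ee_pos: [0.5392, -0.0199, 0.0262]
tcp_rot: [179.8, 0.2, 135.3]
wrist_force: [0.6, 0.7, -0.4]
opening: 0.0376
grasp_force: 23.6
```

Call:
play_rows([
  [[0,0,0.005,0],[0,0,0.003,0],[0.001,0,0.003,0],[0.002,0,0.002,0],[0.002,0,0.002,0]],
])

```text
time: 14.32
ee_pos: [0.5355, -0.0172, 0.0111]
tcp_rot: [179.9, 0.1, 135.2]
wrist_force: [0.7, 0.2, 0.0]
opening: 0.0374
grasp_force: 23.5
```

Call:
play_rows([
  [[0.002,0,0.001,0],[0.002,0,0.001,0],[0.002,0,0.001,0],[0.002,0,0.001,0],[0.002,0,0.001,0]],
])

```text
time: 14.73
ee_pos: [0.5305, -0.0111, 0.0084]
tcp_rot: [179.8, 0.4, 135.2]
wrist_force: [2.8, -5.2, 12.4]
opening: 0.0375
grasp_force: 25.8
```

Run:
```python
from tab import *
print(o['ee_pos'],o['wrist_force']); print(g[200:345,246:260].mean(1).round().astype(int).tolist())
```

```text
[ 0.53021074 -0.01085525  0.00815701] [ 2.03749009 -4.96103651 12.38168367]
[109, 108, 107, 106, 106, 105, 104, 103, 102, 102, 101, 100, 99, 99, 99, 98, 98, 97, 98, 97, 98, 98, 98, 98, 98, 98, 98, 98, 98, 98, 98, 98, 98, 98, 98, 97, 97, 97, 97, 96, 96, 96, 95, 95, 95, 94, 94, 94, 94, 94, 94, 94, 94, 94, 94, 94, 91, 81, 75, 75, 75, 75, 75, 75, 76, 75, 75, 76, 76, 75, 76, 75, 75, 75, 76, 76, 75, 76, 76, 76, 76, 76, 76, 76, 76, 76, 76, 76, 76, 76, 76, 76, 76, 76, 76, 76, 77, 76, 76, 77, 77, 79, 80, 82, 83, 84, 84, 85, 85, 86, 86, 86, 86, 86, 86, 71, 42, 26, 26, 47, 76, 86, 87, 86, 87, 60, 26, 26, 26, 70, 81, 56, 28, 22, 23, 21, 20, 20, 21, 21, 22, 23, 22, 22, 22]
```

The mouth face is no longer in view and the slot spacing has grown, so the cap is turning. I'll keep going.

Call:
play_rows([
  [[0.002,0,0.0008,0],[0.002,0,0.001,0],[0.0018,0,0.001,0],[0.0015,0,0.001,0],[0.0015,0,0.001,0]],
])

```text
time: 15.2
ee_pos: [0.524, -0.0045, 0.0031]
tcp_rot: [179.8, 0.3, 135.2]
wrist_force: [3.3, -4.3, 8.2]
opening: 0.0375
grasp_force: 26.8
```

Call:
play_rows([
  [[0.0015,0,0.001,0],[0.0012,0,0.001,0],[0.001,0,0.001,0],[0.001,0,0.0005,0],[0,0,0,0]],
])

```text
time: 15.62
ee_pos: [0.5202, -0.0009, -0.0008]
tcp_rot: [179.8, 0.3, 135.2]
wrist_force: [2.6, -2.2, 8.2]
opening: 0.0374
grasp_force: 27.0
```

Run:
```python
from tab import *
print(o['ee_pos'],o['wrist_force']); print(g[240:350,246:260].mean(1).round().astype(int).tolist())
print(g[265,195:315].tolist()); rows(z0=.0105,ths=range(30,95,5))
```

```text
[ 0.52027085 -0.00085332 -0.00076422] [ 2.78257129 -2.02117043  7.36586142]
[100, 98, 98, 98, 97, 97, 96, 96, 96, 96, 96, 96, 96, 97, 97, 97, 97, 97, 97, 97, 81, 66, 66, 66, 66, 66, 66, 66, 66, 67, 66, 66, 66, 66, 66, 66, 67, 66, 66, 66, 66, 66, 66, 66, 66, 66, 66, 66, 66, 66, 66, 66, 66, 66, 66, 66, 66, 66, 66, 66, 66, 66, 66, 66, 66, 66, 66, 66, 66, 66, 66, 66, 66, 66, 66, 66, 66, 59, 37, 16, 16, 17, 53, 66, 66, 66, 66, 66, 45, 16, 17, 20, 21, 22, 22, 20, 20, 20, 21, 21, 22, 22, 22, 22, 22, 22, 22, 22, 22, 22]
[84, 84, 84, 84, 84, 83, 83, 83, 84, 77, 45, 23, 19, 17, 16, 16, 15, 16, 37, 61, 66, 66, 66, 66, 66, 66, 66, 66, 66, 66, 66, 66, 66, 66, 66, 66, 66, 67, 66, 67, 66, 67, 67, 66, 66, 66, 66, 66, 66, 66, 66, 66, 66, 67, 66, 67, 66, 67, 66, 66, 66, 66, 66, 67, 67, 67, 66, 66, 66, 67, 66, 66, 66, 66, 67, 66, 66, 66, 66, 66, 67, 66, 66, 66, 66, 67, 66, 66, 66, 66, 66, 66, 67, 66, 67, 66, 66, 49, 24, 16, 16, 17, 18, 19, 17, 24, 74, 84, 84, 84, 83, 83, 84, 84, 84, 84, 84, 76, 42, 22]
30 [254, 251, 314, 324, 334, 318]
35 [258, 249, 313, 323, 334, 323]
40 [263, 248, 311, 321, 332, 329]
45 [267, 247, 309, 319, 330, 334]
50 [272, 246, 306, 317, 328, 339]
55 [276, 245, 304, 314, 325, 344]
60 [281, 245, 300, 310, 321, 348]
65 [286, 244, 297, 306, 316, 352]
70 [290, 244, 293, 302, 311, 356]
75 [295, 244, 289, 297, 306, 359]
80 [299, 244, 284, 292, 300, 362]
85 [304, 245, 280, 286, 294, 363]
90 [308, 245, 275, 281, 287, 365]
```

```bash
cat > fb.py <<'E'
from tab import *
def fb(vm,s1,s2,b=2.5):
    zb=o['ee_pos'][2]
    def r(s): 
        return [px(pt(s,0,-.018,.019))[1]+b-vm,px(pt(s,0,.0097,.019))[1]+b-s1,px(pt(s,0,.0138,.019))[1]+b-s2,(pt(s,0,-.018,-.019)[2]-zb)*3000]
    S=least_squares(r,[.9,0,-.02],x_scale=[.1,.01,.01]);t,X,Z=S.x
    print('tilt',np.degrees(t).round(1),S.x[1:].round(4),S.fun.round(1))
E
python3 - <<'E'
from fb import *
fb(260,320,330); fb(260,320,330,0)
E
```

```text
tilt 56.8 [-0.0196 -0.0262] [ 0.  -0.2  0.2  0. ]
tilt 57.1 [-0.021  -0.0262] [ 0.  -0.2  0.2  0. ]
```

The tilt is 57° and the cap's centre is past the mouth edge, so on release it will tip upright by itself.

Call:
play_rows([
  [[0,0,0,0],[0,0,0,0],[0,0,0,0],[0,0,0,0],[0,0,0,0]],
], gripper=0.075)

```text
time: 16.13
ee_pos: [0.5177, -0.0005, -0.0035]
tcp_rot: [-180.0, -0.0, 135.3]
wrist_force: [-0.1, -0.6, -0.4]
opening: 0.075
grasp_force: 0.0
```

Call:
play_rows([
  [[0,0,-0.03,0],[0,0,-0.03,0],[0,0,-0.03,0],[0,0,-0.03,0],[0,0,-0.03,0]],
])

```text
time: 16.55
ee_pos: [0.5176, -0.0005, 0.1479]
tcp_rot: [-180.0, -0.0, 135.3]
wrist_force: [1.0, 0.4, 0.3]
opening: 0.0749
grasp_force: 0.0
```

Run:
```python
from fb import *
print(o['ee_pos'])
pp=px([-.02,0,.155]) ; print(pp)
g2=g[150:330,180:330]; cv2.imwrite('pics/w8.png',c['img'])
s=snap('side');p=proj(s,[.53,-.01,.02]);print(p)
x,y=int(p[0]),int(p[1]); gs=cv2.cvtColor(s['img'],cv2.COLOR_BGR2GRAY)
for r in range(y-22,y+22,2): print(r,' '.join('%3d'%k for k in gs[r,x-26:x+26:2]))
print(g[170:384:3,240:266].mean(1).astype(int).tolist())
```

```text
[ 0.51954652 -0.00053694  0.15416579]
[254.92044066 204.48828638]
[256.62788749 220.81690622]
198 140 129 127 127 152 150 146 145 147 148 155 163 164 160 149 147 128 128 128 123 154 169 175 177 179 183
200 169 167 166 164 159 154 150 148 144 149 157 163 164 157 149 155 158 162 163 160 162 169 177 181 182 184
202 170 169 169 167 167 165 164 158 158 160 165 166 164 163 158 157 163 170 172 172 175 178 179 180 181 179
204 171 170 169 168 168 166 164 162 162 164 167 169 167 167 164 165 166 177 180 180 178 176 173 175 172 152
206 168 168 169 168 169 166 166 165 166 166 167 167 167 167 168 166 165 171 174 176 171 165 165 167 127  95
208 157 161 165 164 165 167 167 168 166 166 167 166 165 165 168 166 165 161 159 163 166 166 170 170  99  94
210 154 154 157 158 161 161 164 164 164 155 126 100 108 145 163 164 163 160 157 158 165 167 171 170  89  87
212 156 156 157 155 152 151 150 141 118  89  85  86  84  87  95 126 154 166 173 169 165 163 165 168 113  74
214 170 163 164 161 159 153  97  86  84  80  85  89  87  85  85  87  93 138 177 175 172 166 161 163 163 136
216 182 173 167 165 164 159  72  7
[... 977 characters left out ...]
 107 106 102 103 103 105 104 104 104 104 106 109 109 107 110 109 103
236 120 118 120 117 117 113 111 104 104 105 102 104 105 104 104 104 104 104 105 105 104 106 106 106 102 103
238 119 120 120 119 119 119 113  92 102 102 103 103 103 104 104 104 102 104 105 103 106 105 106 106 107 105
240 116 118 118 119 120 118  88  98 126 129 132 127 126 124 126 126 126 125 113 108 107 107 107 108 109 106
[106, 103, 51, 41, 62, 79, 79, 74, 76, 77, 78, 78, 78, 78, 78, 79, 79, 102, 101, 101, 101, 102, 102, 101, 101, 102, 102, 104, 105, 107, 111, 116, 119, 121, 74, 48, 64, 79, 78, 81, 66, 71, 78, 78, 78, 78, 78, 81, 84, 92, 90, 88, 87, 79, 22, 18, 19, 19, 19, 20, 20, 20, 20, 20, 20, 20, 19, 20, 20, 19, 19, 20]
```

The side image shows the cap standing: slots near the top (rows 218-222) on two upright faces. Cap A is done, so on to cap B with the same method.

Call:
play_rows([
  [[0,0,0,0.1216],[0,0,0,0.1216],[0,0,0,0.1216],[0,0,0,0.1216],[0,0,0,0.1216]],
])

```text
time: 17.07
ee_pos: [0.5177, -0.0005, 0.1458]
tcp_rot: [-179.9, -0.0, 100.1]
wrist_force: [-0.6, -0.3, -0.2]
opening: 0.0753
grasp_force: 0.0
```

Call:
play_rows([
  [[0,0,0,0.1216],[0,0,0,0.1216],[0,0,0,0.1216],[0,0,0,0.1216],[-0.0397,0.0013,0,0]],
])

```text
time: 17.48
ee_pos: [0.5081, -0.0354, 0.1456]
tcp_rot: [-180.0, -0.1, 72.1]
wrist_force: [1.3, -1.1, -0.6]
opening: 0.0753
grasp_force: 0.0
```

Call:
play_rows([
  [[-0.0397,0.0013,0,0],[-0.0397,0.0013,0,0],[0,0,0.03,0],[0,0,0.03,0],[0,0,0.02,0]],
])

```text
time: 17.9
ee_pos: [0.4847, -0.1161, 0.0637]
tcp_rot: [-179.9, 0.0, 72.4]
wrist_force: [-0.7, -0.2, -0.0]
opening: 0.0751
grasp_force: 0.0
```

Run:
```python
from fb import *
print(o['ee_pos'],o['tcp_rot'][2]); print(g[150:340,246:260].mean(1).round().astype(int).tolist())
z=o['ee_pos'][2]
for v in range(200,340,10): d=T.T@ray(c,253,v)[1]; print(v,round(.0732+d[0]/d[2]*(z-.038+.1418),4),end='; ')
print();print(g[240,180:330:1].tolist());print(px([0,.019,z-.038]),px([0,-.019,z-.038]))
```

```text
[ 0.48304725 -0.11526652  0.06015005] 72.48710941773287
[107, 107, 108, 108, 108, 108, 107, 107, 106, 106, 106, 105, 105, 104, 105, 105, 105, 105, 105, 105, 105, 105, 105, 105, 104, 104, 104, 104, 104, 105, 105, 104, 105, 105, 105, 105, 107, 108, 108, 107, 105, 106, 105, 106, 106, 106, 106, 106, 107, 107, 86, 65, 72, 78, 79, 80, 79, 79, 80, 79, 80, 80, 80, 80, 75, 68, 64, 76, 87, 88, 89, 92, 95, 97, 97, 97, 97, 97, 96, 97, 96, 96, 96, 96, 97, 96, 96, 96, 96, 96, 97, 96, 96, 96, 96, 96, 96, 96, 96, 96, 96, 96, 96, 81, 49, 27, 78, 96, 94, 64, 26, 64, 90, 96, 96, 96, 134, 181, 196, 197, 198, 198, 198, 199, 199, 200, 200, 200, 199, 194, 182, 167, 146, 120, 111, 108, 105, 102, 98, 102, 106, 106, 106, 91, 66, 55, 54, 54, 54, 54, 54, 54, 54, 54, 54, 54, 54, 53, 53, 57, 71, 78, 75, 74, 75, 75, 76, 75, 74, 76, 76, 76, 76, 76, 77, 77, 76, 77, 77, 77, 73, 50, 26, 27, 27, 25, 24, 24, 26, 26]
200 0.0228; 210 0.0162; 220 0.0095; 230 0.0027; 240 -0.0043; 250 -0.0115; 260 -0.0188; 270 -0.0263; 280 -0.034; 290 -0.0419; 300 -0.0499; 310 -0.0581; 320 -0.0666; 330 -0.0752; 
[77, 126, 137, 135, 134, 132, 131, 130, 129, 128, 128, 127, 126, 125, 124, 124, 124, 124, 124, 123, 124, 124, 124, 123, 123, 122, 122, 121, 120, 120, 119, 118, 118, 118, 118, 118, 118, 118, 117, 117, 116, 117, 117, 118, 118, 119, 120, 120, 112, 99, 96, 96, 96, 96, 96, 96, 96, 96, 96, 96, 96, 96, 97, 97, 96, 96, 97, 97, 96, 96, 97, 96, 97, 97, 96, 96, 96, 97, 97, 97, 97, 97, 97, 97, 96, 97, 97, 96, 97, 97, 97, 97, 96, 97, 97, 97, 97, 97, 97, 97, 96, 97, 97, 96, 97, 102, 118, 122, 123, 124, 125, 127, 128, 129, 130, 131, 132, 134, 135, 136, 136, 138, 137, 138, 139, 140, 141, 141, 142, 141, 142, 142, 143, 143, 143, 143, 143, 144, 143, 143, 143, 144, 143, 143, 133, 108, 86, 80, 81, 92]
[279.24136678 229.65726313] [221.12469142 229.84492058]
```

Call:
play_rows([
  [[0.0046,0.0045,0.015,0],[0,0,0.016,0],[0,0,0.016,0],[0,0,0,0],[0,0,0,0]],
])

```text
time: 18.37
ee_pos: [0.4911, -0.1121, 0.0195]
tcp_rot: [-179.9, 0.0, 72.6]
wrist_force: [-1.1, -0.2, 0.3]
opening: 0.0749
grasp_force: 0.0
```

Call:
play_rows([
  [[0,0,0,0],[0,0,0,0],[0,0,0,0],[0,0,0,0],[0,0,0,0]],
], gripper=0.0)

```text
time: 18.78
ee_pos: [0.4922, -0.1124, 0.0208]
tcp_rot: [179.9, -0.0, 72.6]
wrist_force: [-1.0, 0.7, 6.8]
opening: 0.0375
grasp_force: 19.9
```

Run:
```python
from fb import *
print(o['ee_pos'],o['tcp_rot'][2],o['grasp_force'],o['opening'],o['wrist_force']); print(g[200:345,246:260].mean(1).round().astype(int).tolist())
```

```text
[ 0.49224298 -0.11243524  0.02084066] 72.56057318176006 19.940494390211825 0.03782122692932009 [-0.97766609  0.62034539  5.19681126]
[110, 109, 109, 109, 109, 109, 109, 109, 109, 109, 109, 109, 109, 109, 109, 109, 109, 109, 109, 109, 109, 109, 109, 109, 109, 110, 110, 110, 108, 88, 69, 68, 77, 82, 84, 85, 85, 85, 85, 85, 85, 85, 85, 85, 85, 85, 85, 85, 85, 85, 85, 85, 85, 84, 76, 68, 68, 68, 73, 82, 85, 85, 85, 85, 85, 85, 85, 85, 85, 85, 85, 86, 90, 94, 98, 100, 101, 100, 101, 101, 101, 101, 101, 101, 101, 100, 101, 101, 101, 100, 100, 100, 100, 100, 100, 100, 100, 100, 100, 100, 100, 100, 84, 49, 27, 53, 88, 100, 96, 64, 27, 36, 82, 100, 99, 100, 100, 106, 167, 177, 153, 120, 90, 90, 90, 91, 91, 91, 91, 92, 89, 62, 28, 29, 29, 27, 27, 27, 27, 28, 29, 29, 29, 29, 29]
```

Call:
play_rows([
  [[0.001,0,0.002,0],[0.002,0,0.001,0],[0.002,0,0,0],[0.002,0,0,0],[0.002,0,0,0]],
])

```text
time: 19.25
ee_pos: [0.4954, -0.1049, 0.0186]
tcp_rot: [179.8, 0.1, 72.5]
wrist_force: [-2.1, -5.8, 9.6]
opening: 0.0377
grasp_force: 19.5
```

Call:
play_rows([
  [[0.002,0,0,0],[0.002,0,0,0],[0.002,0,0.0,0],[0.002,0,0,0],[0.002,0,0,0]],
])

```text
time: 19.67
ee_pos: [0.4984, -0.0954, 0.0185]
tcp_rot: [179.8, 0.1, 72.5]
wrist_force: [-1.5, -4.5, 10.2]
opening: 0.0373
grasp_force: 19.5
```

Run:
```python
from fb import *
print(o['ee_pos'],o['tcp_rot'][2],o['grasp_force'],o['wrist_force']); print(g[200:345,246:260].mean(1).round().astype(int).tolist())
```

```text
[ 0.49845228 -0.09510928  0.01845443] 72.52402981836806 19.533727169036865 [-1.14784864 -4.51137347  9.13888637]
[112, 112, 112, 112, 112, 112, 112, 112, 112, 112, 111, 111, 110, 110, 110, 110, 110, 109, 109, 109, 109, 109, 109, 109, 109, 108, 108, 108, 108, 108, 107, 107, 107, 107, 107, 107, 108, 107, 101, 80, 64, 74, 80, 82, 85, 85, 85, 85, 85, 85, 85, 85, 85, 85, 85, 85, 85, 85, 80, 70, 64, 64, 74, 83, 85, 85, 85, 85, 85, 85, 85, 85, 87, 88, 88, 88, 88, 89, 93, 97, 100, 100, 100, 100, 100, 100, 100, 100, 100, 100, 100, 100, 100, 100, 100, 101, 100, 100, 100, 100, 100, 100, 100, 100, 100, 100, 100, 100, 100, 100, 77, 40, 28, 54, 88, 100, 100, 81, 46, 28, 44, 85, 99, 99, 99, 99, 99, 126, 183, 201, 190, 136, 49, 28, 28, 26, 26, 26, 27, 27, 28, 29, 28, 28, 28]
```

It's tilting: the visible mouth height went from 26 to 22 px. I'll keep dragging with a little more press.

Call:
play_rows([
  [[0.002,0,0.001,0],[0.002,0,0.001,0],[0.002,0,0,0],[0.002,0,0,0],[0.002,0,0,0]],
])

```text
time: 20.13
ee_pos: [0.5012, -0.0856, 0.0162]
tcp_rot: [179.8, 0.1, 72.5]
wrist_force: [-1.5, -5.6, 8.7]
opening: 0.0376
grasp_force: 19.6
```

Call:
play_rows([
  [[0.002,0,0.0005,0],[0.002,0,0.0005,0],[0.002,0,0.0005,0],[0.002,0,0.0005,0],[0.002,0,0.0005,0]],
])

```text
time: 20.55
ee_pos: [0.504, -0.0758, 0.0134]
tcp_rot: [179.9, 0.1, 72.5]
wrist_force: [-1.0, -3.1, 5.2]
opening: 0.0375
grasp_force: 19.5
```

Run:
```python
from fb import *
print(o['ee_pos'],o['tcp_rot'][2],o['grasp_force'],o['wrist_force']); print(g[200:345,246:260].mean(1).round().astype(int).tolist())
```

```text
[ 0.50406763 -0.07553566  0.01323904] 72.5393473988264 19.600619673728943 [-1.30751932 -2.93095321  5.85446883]
[106, 106, 106, 106, 106, 106, 106, 106, 106, 106, 106, 106, 106, 106, 106, 107, 107, 107, 107, 107, 108, 108, 108, 108, 108, 107, 108, 108, 108, 108, 108, 108, 109, 109, 110, 110, 110, 110, 110, 110, 110, 110, 109, 109, 109, 108, 108, 108, 107, 107, 107, 107, 106, 107, 106, 107, 106, 106, 106, 106, 106, 93, 76, 74, 82, 77, 82, 89, 89, 90, 90, 90, 89, 89, 90, 90, 89, 90, 89, 89, 90, 90, 90, 91, 93, 95, 97, 99, 100, 100, 100, 100, 100, 100, 100, 100, 100, 100, 100, 100, 100, 100, 100, 100, 100, 100, 100, 100, 100, 100, 100, 100, 100, 100, 100, 100, 100, 99, 100, 99, 99, 99, 70, 31, 32, 44, 85, 100, 100, 100, 93, 62, 28, 28, 28, 26, 24, 25, 26, 26, 27, 28, 27, 28, 28]
```

Call:
play_rows([
  [[0.002,0,0.0008,0],[0.002,0,0.001,0],[0.002,0,0.001,0],[0.0018,0,0.0012,0],[0.0016,0,0.0012,0]],
])

```text
time: 21.02
ee_pos: [0.5068, -0.0662, 0.0076]
tcp_rot: [179.9, -0.0, 72.6]
wrist_force: [1.2, -2.2, 5.3]
opening: 0.0372
grasp_force: 19.6
```

Call:
play_rows([
  [[0.0015,0,0.0013,0],[0.0015,0,0.0013,0],[0.0014,0,0.0013,0],[0.0013,0,0.0013,0],[0.0012,0,0.0013,0]],
])

```text
time: 21.43
ee_pos: [0.5085, -0.0594, 0.0005]
tcp_rot: [180.0, -0.0, 72.6]
wrist_force: [1.1, -0.5, 3.8]
opening: 0.0378
grasp_force: 20.2
```

Call:
play_rows([
  [[0.001,0,0.001,0],[0.001,0,0.001,0],[0.001,0,0.0005,0],[0.001,0,0,0],[0,0,0,0]],
])

```text
time: 21.85
ee_pos: [0.5093, -0.0569, -0.0012]
tcp_rot: [180.0, 0.2, 72.5]
wrist_force: [-3.4, -7.9, 14.4]
opening: 0.0376
grasp_force: 26.2
```

Run:
```python
from fb import *
print(o['ee_pos'],o['tcp_rot'][2],o['grasp_force'],o['wrist_force']); print(g[240:345,246:260].mean(1).round().astype(int).tolist())
```

```text
[ 0.50928555 -0.05688095 -0.00115107] 72.50957457839924 26.233846258255653 [-3.3074718  -7.49684909 13.56208961]
[103, 104, 104, 104, 104, 104, 104, 104, 104, 104, 104, 104, 104, 104, 104, 104, 104, 105, 105, 105, 105, 105, 105, 105, 105, 105, 105, 105, 97, 82, 75, 75, 75, 75, 75, 75, 75, 75, 75, 75, 75, 74, 74, 75, 75, 75, 75, 75, 75, 75, 75, 75, 75, 75, 76, 76, 76, 76, 77, 77, 77, 77, 77, 77, 77, 77, 77, 78, 77, 77, 77, 77, 77, 76, 76, 76, 76, 76, 76, 76, 76, 76, 62, 34, 21, 21, 40, 67, 76, 76, 72, 52, 31, 27, 27, 25, 24, 24, 25, 26, 26, 27, 27, 27, 27]
```

Run:
```python
from fb import *
fb(268.5,324.5,332)
fb(268.5,324.5,334)
```

```text
tilt 64.9 [-0.026  -0.0255] [ 0.2 -1.2  1.   0. ]
tilt 63.5 [-0.0257 -0.0257] [ 0.  -0.2  0.2  0. ]
```

Call:
play_rows([
  [[0,0,-0.001,0],[0,0,0,0],[0,0,0,0],[0,0,0,0],[0,0,0,0]],
], gripper=0.075)

```text
time: 22.37
ee_pos: [0.509, -0.0555, -0.0016]
tcp_rot: [-179.9, -0.0, 72.6]
wrist_force: [0.5, 0.3, 0.1]
opening: 0.0752
grasp_force: 0.0
```

Call:
play_rows([
  [[0,0,-0.03,0],[0,0,-0.03,0],[0,0,-0.03,0],[0,0,-0.03,0],[0,0,0,0]],
])

```text
time: 22.78
ee_pos: [0.5117, -0.0559, 0.1248]
tcp_rot: [179.6, -0.1, 72.6]
wrist_force: [0.7, 0.3, 0.6]
opening: 0.0749
grasp_force: 0.0
```

```bash
cat > caps.py <<'E'
from fb import *
# standing cap tops seen by wrist: contours of grey (low-saturation, mid-dark) regions
def tops():
    im=c['img']; hsv=cv2.cvtColor(im,cv2.COLOR_BGR2HSV)
    for th in ((40,92),):
        m=((g>th[0])&(g<th[1])).astype(np.uint8)*255
        m=cv2.morphologyEx(m,cv2.MORPH_OPEN,np.ones((3,3)))
        for k in cv2.findContours(m,0,2)[0]:
            A=cv2.contourArea(k)
            if 800<A<20000:
                (u,v),wh,a=cv2.minAreaRect(k); print(int(A),(round(u),round(v)),np.round(wh),round(a),'z.036:',onz(c,u,v,.036).round(4),cv2.boundingRect(k))
if __name__=='__main__':
    print(o['ee_pos'],o['tcp_rot'][2]); tops()
    im=c['img'].copy(); cv2.imwrite('pics/w9.png',im)
    s=snap('side')['img'];cv2.imwrite('pics/s9.png',s)
    v=np.zeros((600,800,3),np.uint8); v[:384,:512]=im; v[384:564,:640]=cv2.resize(s[180:270,180:340],(640,180)) ; cv2.imwrite('pics/c9.png',v)
E
python3 caps.py
```

```text
[ 0.51100284 -0.05579988  0.12201479] 72.56954791622529
1302 (401, 363) [40. 50.] 90 z.036: [ 0.608  -0.2747  0.036 ] (376, 343, 51, 41)
1097 (287, 297) [15. 83.] 75 z.036: [ 0.5147 -0.1591  0.036 ] (249, 280, 80, 35)
7459 (448, 290) [121. 127.] 90 z.036: [ 0.6651 -0.1984  0.036 ] (384, 229, 128, 122)
2307 (249, 209) [58. 44.] 90 z.036: [ 0.5068 -0.0617  0.036 ] (227, 180, 45, 59)
2983 (368, 200) [71. 60.] 12 z.036: [ 0.6087 -0.0857  0.036 ] (331, 168, 72, 67)
1186 (262, 155) [29. 75.] 74 z.036: [ 0.5315 -0.0201  0.036 ] (223, 134, 74, 36)
7037 (44, 239) [212.  88.] 90 z.036: [ 0.3214 -0.0328  0.036 ] (0, 133, 89, 213)
6455 (488, 76) [150.  47.] 90 z.036: [ 0.7159 -0.014   0.036 ] (464, 1, 48, 151)
1120 (318, 14) [29. 68.] 90 z.036: [0.6002 0.0657 0.036 ] (284, 0, 69, 30)
```

View pics/c9.png

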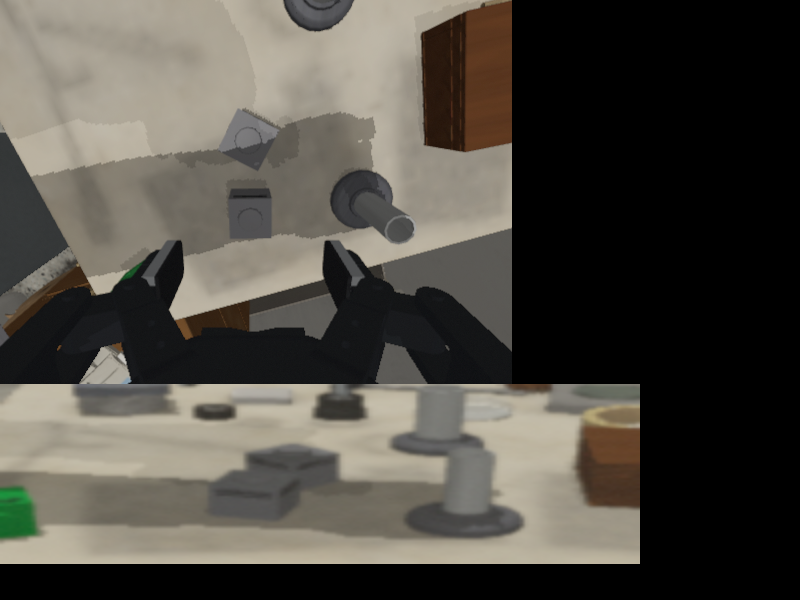

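Both caps stand mouth down with their buttons up: B at wrist (250,217), A at (249,138). Tube p's rim is at (399,230). Next, B goes on trial on tube q.

Run:
```python
from fb import *
print(o['ee_pos'])
for n,u,v,z in(('B',250,217,.036),('B',250,217,.04),('A',249,138.5,.036),('p',399.5,229.5,.08)):
    P=onz(c,u,v,z); print(n,P.round(4),'tool',(T.T@(P-o['ee_pos'])).round(4))
print(g[217,215:290].tolist()); print(g[180:250,236].tolist())
# rims in start images scene/side
for n in('scene','side'):
    cc=snap(n)
    for t,P in(('q',[.6146,.0915,.08]),('p',[.612,-.094,.08])): 
        x,y=proj(cc,P); G=cv2.cvtColor(cc['img'],cv2.COLOR_BGR2GRAY); xi,yi=int(round(x)),int(round(y)); print(n,t,x.round(1),y.round(1),'row',xi-13,G[yi+8,xi-13:xi+14].tolist(),'col',yi-9,G[yi-9:yi+8,xi].tolist())
```

```text
[ 0.50935456 -0.05566002  0.1185221 ]
B [ 0.5039 -0.0671  0.036 ] tool [-0.0126 -0.0018  0.0825]
B [ 0.5044 -0.0657  0.04  ] tool [-0.0111 -0.0017  0.0785]
A [ 0.5234 -0.0031  0.036 ] tool [ 0.0544 -0.0023  0.0825]
p [ 0.6076 -0.0924  0.08  ] tool [-0.0056  0.1047  0.0385]
[104, 104, 105, 104, 104, 104, 104, 104, 104, 104, 103, 104, 104, 105, 93, 87, 82, 81, 80, 81, 80, 81, 80, 80, 75, 72, 72, 78, 81, 80, 81, 81, 80, 80, 81, 81, 82, 82, 81, 82, 82, 82, 81, 82, 81, 82, 82, 81, 71, 78, 81, 82, 81, 81, 81, 81, 81, 82, 82, 95, 103, 106, 106, 105, 104, 103, 103, 103, 102, 102, 103, 103, 103, 104, 105]
[101, 94, 90, 91, 91, 92, 92, 91, 92, 74, 53, 54, 53, 52, 53, 53, 39, 29, 33, 52, 74, 81, 80, 81, 81, 81, 81, 81, 81, 80, 81, 81, 81, 81, 81, 80, 80, 81, 81, 80, 81, 80, 80, 80, 80, 80, 80, 80, 80, 80, 80, 80, 81, 81, 81, 81, 81, 80, 80, 80, 89, 101, 106, 134, 148, 148, 148, 148, 147, 146]
scene q 254.1 176.4 row 241 [44, 48, 46, 46, 46, 47, 48, 48, 45, 48, 49, 43, 44, 43, 43, 44, 42, 44, 44, 43, 43, 43, 43, 41, 41, 39, 39] col 167 [56, 57, 56, 60, 78, 109, 118, 95, 64, 49, 46, 44, 41, 43, 45, 44, 43]
scene p 319.2 210.2 row 306 [167, 164, 158, 154, 151, 147, 145, 140, 121, 88, 82, 88, 92, 95, 96, 96, 98, 97, 98, 98, 116, 135, 139, 139, 139, 139, 138] col 201 [44, 49, 52, 44, 42, 52, 77, 92, 97, 101, 99, 99, 99, 96, 93, 93, 94]
side q 291.2 180.7 row 278 [189, 190, 189, 187, 187, 182, 134, 115, 118, 118, 122, 124, 122, 123, 121, 119, 118, 120, 160, 181, 183, 181, 186, 183, 179, 173, 172] col 172 [146, 140, 151, 172, 178, 180, 181, 171, 146, 125, 122, 126, 130, 123, 122, 124, 123]
side p 298.5 212.6 row 285 [166, 169, 169, 173, 175, 174, 141, 111, 107, 110, 115, 122, 122, 122, 122, 121, 119, 120, 146, 180, 186, 186, 186, 187, 185, 185, 183] col 204 [177, 154, 101, 84, 93, 93, 92, 101, 117, 121, 120, 118, 118, 121, 123, 122, 122]
```

Call:
play_rows([
  [[-0.007,-0.0007,0.01,0],[-0.007,-0.0007,0.025,0],[0,0,0.03,0],[0,0,0.03,0],[0,0,0.019,0]],
])

```text
time: 23.45
ee_pos: [0.5013, -0.0689, 0.0003]
tcp_rot: [-179.7, 0.0, 72.5]
wrist_force: [-0.3, 0.3, -0.4]
opening: 0.0752
grasp_force: 0.0
```

Call:
play_rows([
  [[0,0,0,0],[0,0,0,0],[0,0,0,0],[0,0,0,0],[0,0,0,0]],
], gripper=0.075)

```text
time: 23.87
ee_pos: [0.5048, -0.0688, 0.0063]
tcp_rot: [179.9, -0.0, 72.6]
wrist_force: [0.9, -0.2, 0.1]
opening: 0.0753
grasp_force: 0.0
```

Call:
play_rows([
  [[0,0,0,0],[0,0,0,0],[0,0,0,0],[0,0,0,0],[0,0,0,0]],
], gripper=0.0, squeeze=40)

```text
time: 24.28
ee_pos: [0.5042, -0.0687, 0.0054]
tcp_rot: [180.0, -0.0, 72.6]
wrist_force: [-1.3, 0.5, 4.8]
opening: 0.0375
grasp_force: 40.7
```

Run:
```python
from fb import *
print(o['ee_pos'],o['tcp_rot'],o['wrist_force'],o['grasp_force'],o['opening'])
print(g[200:384,246:260].mean(1).round().astype(int).tolist())
z=o['ee_pos'][2]
print('pred top edge rows X=+19,-19 at z .036:',px([.019,0,z-.036]),px([-.019,0,z-.036]),'button',px([.011,0,z-.04]))
```

```text
[ 0.50417426 -0.06869066  0.0054023 ] [ 1.79953406e+02 -1.05235222e-02  7.25629529e+01] [-0.8185318  -0.30491506  5.91680926] 40.70439577102661 0.03751800909358841
[106, 106, 106, 106, 106, 106, 106, 106, 106, 106, 106, 106, 106, 106, 106, 101, 80, 65, 65, 65, 65, 65, 65, 65, 65, 65, 65, 65, 65, 65, 65, 65, 66, 65, 48, 24, 44, 54, 37, 27, 54, 65, 65, 65, 76, 82, 82, 82, 82, 82, 82, 82, 82, 82, 82, 82, 82, 82, 82, 82, 82, 80, 72, 67, 69, 75, 82, 85, 84, 83, 83, 82, 83, 83, 83, 83, 82, 82, 82, 82, 82, 82, 82, 82, 82, 82, 82, 82, 82, 82, 82, 82, 82, 82, 82, 82, 82, 82, 82, 82, 82, 82, 81, 83, 86, 92, 96, 96, 96, 96, 96, 96, 96, 96, 96, 112, 143, 160, 165, 166, 165, 165, 165, 165, 165, 165, 165, 165, 165, 165, 155, 107, 42, 28, 28, 26, 25, 26, 26, 27, 27, 28, 28, 28, 28, 28, 28, 28, 27, 27, 28, 28, 28, 28, 28, 28, 27, 28, 28, 28, 28, 28, 28, 27, 28, 28, 27, 27, 27, 28, 28, 28, 28, 27, 28, 27, 28, 28, 28, 28, 28, 28, 28, 28]
pred top edge rows X=+19,-19 at z .036: [253.12963092 241.15375127] [253.16357509 313.69990945] button [253.14635967 262.02729359]
```

Call:
play_rows([
  [[0,0,-0.04,0],[0,0,-0.04,0],[0,0,-0.04,0],[0.0338,0.0139,0,0],[0.0338,0.0139,0,0]],
])

```text
time: 24.75
ee_pos: [0.5523, -0.0129, 0.1283]
tcp_rot: [179.7, -0.1, 72.4]
wrist_force: [1.2, -0.4, -1.2]
opening: 0.0372
grasp_force: 40.6
```

Call:
play_rows([
  [[0.0338,0.0139,0,0],[0.0338,0.0139,0,0],[0,0,0,0],[0,0,0,0],[0,0,0,0]],
])

```text
time: 25.17
ee_pos: [0.5969, 0.0436, 0.1242]
tcp_rot: [-179.9, 0.0, 72.6]
wrist_force: [-0.9, 0.3, 0.1]
opening: 0.0375
grasp_force: 40.6
```

```bash
cat > rim.py <<'E'
from fb import *
def rim(guess,D,z=.08):
    # bright rim ring: threshold around the predicted spot, fit the ring's outer ellipse
    u0,v0=proj(c,[*guess,z]); print('pred',u0.round(1),v0.round(1))
    W=45; x0,y0=max(0,int(u0-W)),max(0,int(v0-W)); roi=g[y0:int(v0+W),x0:int(u0+W)]
    cv2.imwrite('pics/rim.png',roi)
    best=[]
    for th in range(110,230,10):
        m=(roi>th).astype(np.uint8)*255
        cs,h=cv2.findContours(m,cv2.RETR_CCOMP,cv2.CHAIN_APPROX_NONE)
        for k in cs:
            if len(k)<40: continue
            (x,y),(a,b),an=cv2.fitEllipse(k)
            dx=np.linalg.norm((onz(c,x0+x+a/2,y0+y,z)-onz(c,x0+x-a/2,y0+y,z)))
            if b/a<1.25 and .75*D<dx<1.25*D:
                P=onz(c,x0+x,y0+y,z); best.append((th,round(x0+x,1),round(y0+y,1),round(dx,4),*P[:2].round(4),*(T.T@(P-o['ee_pos'])).round(4)))
    for b in best[:12]: print(*map(float,b))
E
python3 - <<'E'
from rim import *
print(o['ee_pos'],o['tcp_rot'][2],o['wrist_force']); rim([.6125,.0915],.03)
E
```

```text
[0.5968137  0.04308748 0.12462317] 72.54344347008836 [ 0.26470423 -0.38832011 -0.90203636]
pred 253.9 149.0
110.0 257.6 147.4 0.0275 0.6151 0.0918 0.052 0.0029 0.0446
120.0 257.4 147.2 0.0271 0.6151 0.092 0.0521 0.0028 0.0446
130.0 257.4 147.3 0.0272 0.6151 0.0919 0.0521 0.0028 0.0446
140.0 257.3 147.3 0.027 0.615 0.0919 0.0521 0.0028 0.0446
150.0 257.5 147.3 0.0271 0.6151 0.0919 0.0521 0.0028 0.0446
160.0 257.6 147.5 0.0273 0.6151 0.0918 0.052 0.0029 0.0446
160.0 231.1 129.5 0.0348 0.6021 0.108 0.0636 -0.0144 0.0446
```

Call:
play_rows([
  [[0.0265,0.0014,0,0],[0.0265,0.0014,0,0],[0,0,0.01,0],[0,0,0.01,0],[0,0,0.01,0]],
])

```text
time: 25.63
ee_pos: [0.6154, 0.0923, 0.0941]
tcp_rot: [-180.0, 0.0, 72.5]
wrist_force: [-0.3, -0.1, -0.7]
opening: 0.0376
grasp_force: 40.6
```

Call:
play_rows([
  [[0,0,0.003,0],[0,0,0.002,0],[0,0,0.002,0],[0,0,0.002,0],[0,0,0,0]],
])

```text
time: 26.05
ee_pos: [0.616, 0.093, 0.0859]
tcp_rot: [180.0, -0.0, 72.5]
wrist_force: [-0.2, -1.1, -1.0]
opening: 0.0374
grasp_force: 40.6
```

Call:
play_rows([
  [[0,0,0.002,0],[0,0,0.002,0],[0,0,0.001,0],[0,0,0,0],[0,0,0,0]],
])

```text
time: 26.47
ee_pos: [0.6163, 0.0933, 0.0852]
tcp_rot: [179.8, -0.1, 72.6]
wrist_force: [-10.5, -2.6, 24.3]
opening: 0.0373
grasp_force: 43.8
```

B stops on the rim. To rule out misalignment I'll sweep around a little under light pressure.

Call:
play_rows([
  [[-0.001,0,-0.003,0],[-0.001,0,0,0],[-0.001,0,0,0],[-0.0005,0,0,0],[0,0,0,0]],
])

```text
time: 26.88
ee_pos: [0.6159, 0.0909, 0.0854]
tcp_rot: [179.9, -0.2, 72.6]
wrist_force: [-0.1, 3.7, 9.4]
opening: 0.0374
grasp_force: 41.7
```

Call:
play_rows([
  [[0.001,-0.001,0,0],[0.001,-0.001,0,0],[0.0005,-0.0005,0,0],[0,0,0,0],[0,0,0,0]],
])

```text
time: 27.3
ee_pos: [0.6147, 0.0927, 0.0854]
tcp_rot: [179.8, -0.0, 72.5]
wrist_force: [2.2, -2.5, 8.7]
opening: 0.0376
grasp_force: 41.6
```

Call:
play_rows([
  [[0,0.001,0,0],[0,0.001,0,0],[0,0.001,0,0],[0,0.001,0,0],[0,0,0,0]],
])

```text
time: 27.72
ee_pos: [0.6169, 0.0923, 0.0853]
tcp_rot: [180.0, -0.1, 72.6]
wrist_force: [-7.0, 1.1, 12.9]
opening: 0.037
grasp_force: 42.1
```

Call:
play_rows([
  [[0.001,-0.0005,0,0],[0.001,-0.0005,0,0],[0.001,-0.0005,0,0],[0,0,0,0],[0,0,0,0]],
])

```text
time: 28.13
ee_pos: [0.6173, 0.0945, 0.0853]
tcp_rot: [179.8, 0.0, 72.5]
wrist_force: [-0.5, -4.0, 10.3]
opening: 0.0374
grasp_force: 41.9
```

B is the 27 mm cap, so it belongs on tube p.

Call:
play_rows([
  [[0,0,-0.021,0],[0,0,-0.021,0],[-0.039,0.0086,0,0],[-0.039,0.0086,0,0],[-0.039,0.0086,0,0]],
])

```text
time: 28.55
ee_pos: [0.606, -0.0249, 0.1259]
tcp_rot: [180.0, -0.0, 72.7]
wrist_force: [0.6, -0.1, -0.7]
opening: 0.0376
grasp_force: 40.6
```

Call:
play_rows([
  [[-0.039,0.0086,0,0],[-0.039,0.0086,0,0],[-0.039,0.0086,0,0],[0,0,0,0],[0,0,0,0]],
])

```text
time: 28.97
ee_pos: [0.5952, -0.1457, 0.1253]
tcp_rot: [-180.0, 0.0, 72.3]
wrist_force: [0.3, 0.2, -0.4]
opening: 0.0374
grasp_force: 40.6
```

Run:
```python
from rim import *
print(o['ee_pos'],o['tcp_rot'][2],o['wrist_force']); rim([.612,-.094],.024)
```

```text
[ 0.59541792 -0.14421063  0.12542245] 72.45070791157745 [ 0.74215027  0.57819241 -1.12802012]
pred 253.6 143.0
110.0 255.8 145.3 0.0222 0.6129 -0.0959 0.0513 0.0022 0.0454
110.0 255.6 146.1 0.0199 0.6126 -0.0964 0.0508 0.002 0.0454
120.0 255.9 145.1 0.0216 0.613 -0.0958 0.0514 0.0022 0.0454
120.0 255.8 146.2 0.0203 0.6128 -0.0965 0.0507 0.0022 0.0454
150.0 255.1 148.8 0.0232 0.6118 -0.098 0.049 0.0017 0.0454
160.0 255.9 145.1 0.0206 0.613 -0.0958 0.0515 0.0022 0.0454
```

Call:
play_rows([
  [[0.0262,0.001,0,0],[0.0262,0.001,0,0],[0,0,0.01,0],[0,0,0.01,0],[0,0,0.01,0]],
])

```text
time: 29.43
ee_pos: [0.6132, -0.0931, 0.0947]
tcp_rot: [-180.0, 0.0, 72.7]
wrist_force: [-0.4, -0.6, -1.8]
opening: 0.0375
grasp_force: 40.6
```

Call:
play_rows([
  [[0,0,0.003,0],[0,0,0.003,0],[0,0,0.003,0],[0,0,0.003,0],[0,0,0,0]],
])

```text
time: 29.85
ee_pos: [0.6131, -0.0944, 0.0835]
tcp_rot: [-180.0, 0.0, 72.5]
wrist_force: [-0.1, -0.7, -0.3]
opening: 0.0374
grasp_force: 40.6
```

Call:
play_rows([
  [[0,0,0.004,0],[0,0,0.004,0],[0,0,0.004,0],[0,0,0.004,0],[0,0,0.0,0]],
])

```text
time: 30.27
ee_pos: [0.6128, -0.094, 0.0667]
tcp_rot: [-179.9, 0.0, 72.6]
wrist_force: [-0.3, 0.4, -0.7]
opening: 0.0374
grasp_force: 40.6
```

Call:
play_rows([
  [[0,0,0.002,0],[0,0,0.002,0],[0,0,0.001,0],[0,0,0.001,0],[0,0,0,0]],
])

```text
time: 30.68
ee_pos: [0.6132, -0.094, 0.0617]
tcp_rot: [-180.0, 0.0, 72.6]
wrist_force: [0.6, 0.2, -0.6]
opening: 0.0374
grasp_force: 40.6
```

Call:
play_rows([
  [[0,0,0,0],[0,0,0,0],[0,0,0,0],[0,0,-0.02,0],[0,0,-0.04,0]],
], gripper=0.06)

```text
time: 31.1
ee_pos: [0.6109, -0.0937, 0.1176]
tcp_rot: [-179.5, 0.1, 72.6]
wrist_force: [0.7, 0.7, 0.1]
opening: 0.0601
grasp_force: 0.0
```

Call:
play_rows([
  [[0,0,-0.02,0.119],[0,0,0,0.119],[0,0,0,0.119],[0,0,0,0.1195],[0,-0.032,0,0]],
])

```text
time: 31.52
ee_pos: [0.5924, -0.0736, 0.1407]
tcp_rot: [180.0, 0.0, 44.7]
wrist_force: [1.3, 1.1, 0.7]
opening: 0.06
grasp_force: 0.0
```

Call:
play_rows([
  [[0,-0.032,0,0],[0,-0.032,0,0],[0,-0.032,0,0],[0,0,0,0],[0,0,0,0]],
], gripper=0.075)

```text
time: 31.93
ee_pos: [0.5218, -0.003, 0.1426]
tcp_rot: [179.9, -0.1, 45.4]
wrist_force: [-0.4, -0.3, -0.5]
opening: 0.075
grasp_force: 0.0
```

Run:
```python
from fb import *
z=o['ee_pos'][2];print(o['ee_pos'],o['tcp_rot'][2]); print('pred A centre',proj(c,[.5234,-.0031,.036]),'edges if centred',[px(k).round(1) for k in([.019,0,z-.036],[-.019,0,z-.036],[0,.019,z-.036],[0,-.019,z-.036])])
m=((g>40)&(g<97)).astype(np.uint8)*255
u,v=map(int,proj(c,[.5234,-.0031,.036]))
print('row',v,u-45,g[v,u-45:u+45].tolist()); print('col',u,v-50,g[v-50:v+50,u].tolist()); print('col+12',g[v-50:v+50,u+12].tolist()); print('row+10',g[v+10,u-45:u+45].tolist());print('row-10',g[v-10,u-45:u+45].tolist())
# cap B check: side view: top of the cap on p
s=snap('side'); G=cv2.cvtColor(s['img'],cv2.COLOR_BGR2GRAY); a=proj(s,[.613,-.094,.094]);b=proj(s,[.613,-.1,.056]); print(a,b,G[int(a[1])-12:int(b[1])+15,int(a[0])].tolist())
```

```text
[ 0.52252214 -0.00367914  0.1424684 ] 45.31434894761207
pred A centre [254.10823681 194.51169323] edges if centred [array([254. , 175.5]), array([254. , 214.6]), array([274.3, 195.5]), array([233.7, 195.5])]
row 194 209 [130, 129, 129, 128, 128, 128, 128, 127, 127, 128, 128, 128, 127, 127, 127, 127, 127, 127, 127, 126, 126, 113, 107, 107, 106, 104, 94, 82, 79, 79, 79, 79, 79, 80, 79, 68, 72, 78, 79, 80, 79, 79, 79, 80, 79, 80, 80, 79, 80, 80, 80, 80, 80, 81, 80, 80, 80, 75, 73, 77, 79, 79, 80, 80, 79, 79, 80, 94, 100, 101, 102, 102, 102, 101, 102, 102, 102, 102, 102, 102, 101, 101, 101, 101, 100, 99, 100, 100, 101, 101]
col 254 144 [108, 110, 109, 109, 110, 109, 109, 110, 110, 109, 109, 108, 107, 107, 107, 105, 105, 103, 103, 103, 103, 102, 102, 102, 78, 51, 52, 51, 46, 33, 37, 56, 65, 68, 67, 66, 69, 76, 80, 80, 69, 66, 78, 81, 80, 80, 80, 80, 80, 79, 80, 79, 79, 79, 79, 79, 79, 79, 79, 79, 79, 79, 77, 78, 80, 79, 79, 79, 80, 80, 93, 105, 107, 107, 107, 107, 107, 107, 108, 108, 107, 107, 107, 107, 106, 107, 107, 107, 107, 108, 107, 107, 106, 106, 105, 104, 102, 101, 101, 102]
col+12
[... 840 characters left out ...]
 100, 100, 100, 99]
row-10 [130, 130, 131, 130, 130, 130, 130, 130, 130, 130, 130, 131, 130, 130, 129, 129, 129, 128, 127, 127, 119, 111, 109, 109, 108, 107, 82, 77, 80, 79, 75, 68, 73, 78, 79, 79, 79, 80, 80, 79, 80, 74, 72, 78, 70, 69, 69, 68, 68, 73, 78, 70, 66, 67, 67, 66, 67, 66, 67, 67, 67, 67, 67, 77, 80, 80, 81, 92, 102, 103, 102, 103, 102, 101, 102, 102, 102, 102, 102, 102, 102, 103, 102, 101, 102, 102, 101, 101, 102, 102]
[299.32604225 206.12251801] [298.70493359 224.90345046] [171, 172, 171, 164, 165, 181, 185, 184, 182, 180, 162, 126, 120, 121, 114, 102, 101, 117, 107, 89, 75, 67, 70, 72, 85, 87, 86, 85, 88, 87, 88, 87, 86, 85, 88, 99, 114, 116, 115, 116, 114, 116, 115, 115, 115]
```

Call:
play_rows([
  [[0.001,0.0017,0.037,0],[0,0,0.035,0],[0,0,0.035,0],[0,0,0.03,0],[0,0,0,0]],
])

```text
time: 32.45
ee_pos: [0.521, -0.0052, -0.0014]
tcp_rot: [-179.6, 0.4, 45.2]
wrist_force: [-1.6, -0.0, -0.5]
opening: 0.0751
grasp_force: 0.0
```

Call:
play_rows([
  [[0,0,0,0],[0,0,0,0],[0,0,0,0],[0,0,0,0],[0,0,0,0]],
], gripper=0.0)

```text
time: 32.87
ee_pos: [0.5261, -0.0046, 0.0075]
tcp_rot: [179.8, -0.2, 45.3]
wrist_force: [1.3, 0.3, 6.2]
opening: 0.0375
grasp_force: 40.8
```

Run:
```python
from fb import *
print(o['ee_pos'],o['tcp_rot'],o['wrist_force'],o['grasp_force'],o['opening'])
print(g[225:330,246:260].mean(1).round().astype(int).tolist())
z=o['ee_pos'][2]
print(px([.019,0,z-.036]),px([-.019,0,z-.036]))
```

```text
[ 0.52610989 -0.00461566  0.00752224] [ 1.79808020e+02 -1.66452113e-01  4.52500116e+01] [-0.07264206 -0.56919991  7.58620889] 40.798679888248444 0.03741087418826852
[57, 56, 57, 57, 57, 56, 46, 25, 30, 50, 38, 16, 45, 57, 57, 58, 67, 72, 72, 72, 72, 72, 72, 72, 72, 72, 72, 72, 72, 72, 72, 72, 72, 68, 61, 59, 62, 68, 74, 74, 73, 72, 72, 72, 72, 72, 72, 72, 72, 72, 72, 72, 72, 72, 72, 72, 72, 72, 72, 72, 72, 72, 72, 72, 72, 72, 72, 72, 72, 72, 72, 72, 71, 71, 71, 71, 77, 83, 84, 84, 84, 84, 84, 84, 85, 84, 89, 106, 114, 114, 115, 115, 115, 115, 116, 116, 116, 116, 116, 116, 115, 115, 114, 113, 112]
[253.18117043 238.96474299] [253.20946975 310.59356881]
```

Call:
play_rows([
  [[0,0,-0.04,0],[0,0,-0.04,0],[0,0,-0.04,0],[0.04,-0.0025,0,0],[0.04,-0.0025,0,0]],
])

```text
time: 33.33
ee_pos: [0.5795, 0.0558, 0.1305]
tcp_rot: [179.7, -0.4, 45.1]
wrist_force: [1.0, -0.5, -1.1]
opening: 0.0373
grasp_force: 40.6
```

Call:
play_rows([
  [[0,0,0,0],[0,0,0,0],[0,0,0,0],[0,0,0,0],[0,0,0,0]],
])

```text
time: 33.75
ee_pos: [0.5767, 0.0552, 0.1254]
tcp_rot: [180.0, -0.0, 45.2]
wrist_force: [-0.0, -0.2, -0.7]
opening: 0.0373
grasp_force: 40.5
```

Run:
```python
from rim import *
print(o['ee_pos'],o['tcp_rot'][2],o['wrist_force']); rim([.615,.092],.03)
```

```text
[0.57669527 0.05521889 0.12541392] 45.20592106490684 [ 0.09116219  0.43007694 -0.23255068]
pred 254.9 144.7
110.0 255.8 144.3 0.0281 0.6156 0.0918 0.0533 0.0018 0.0454
110.0 255.7 144.7 0.0263 0.6154 0.0916 0.0531 0.0018 0.0454
120.0 255.8 144.5 0.0274 0.6155 0.0917 0.0532 0.0018 0.0454
```

tx ≈ 0.054, ty ≈ 0.0018.

Call:
play_rows([
  [[0.027,0.0009,0,0],[0.027,0.0009,0,0],[0,0,0.01,0],[0,0,0.01,0],[0,0,0.01,0]],
])

```text
time: 34.22
ee_pos: [0.6158, 0.0925, 0.094]
tcp_rot: [-180.0, 0.0, 45.2]
wrist_force: [-0.2, -0.1, -1.0]
opening: 0.0377
grasp_force: 40.5
```

Call:
play_rows([
  [[0,0,0.003,0],[0,0,0.003,0],[0,0,0.003,0],[0,0,0.002,0],[0,0,0,0]],
])

```text
time: 34.63
ee_pos: [0.6162, 0.0928, 0.0838]
tcp_rot: [-180.0, -0.0, 45.2]
wrist_force: [0.2, -0.7, -0.2]
opening: 0.0377
grasp_force: 40.5
```

Call:
play_rows([
  [[0,0,0.004,0],[0,0,0.004,0],[0,0,0.004,0],[0,0,0.004,0],[0,0,0.0,0]],
])

```text
time: 35.05
ee_pos: [0.6158, 0.0929, 0.0666]
tcp_rot: [-179.9, 0.1, 45.3]
wrist_force: [0.1, 0.0, -1.2]
opening: 0.0373
grasp_force: 40.5
```

Call:
play_rows([
  [[0,0,0.002,0],[0,0,0.0015,0],[0,0,0.0005,0],[0,0,0,0],[0,0,0,0]],
])

```text
time: 35.47
ee_pos: [0.6164, 0.093, 0.064]
tcp_rot: [180.0, -0.0, 45.3]
wrist_force: [-0.2, 0.0, -0.9]
opening: 0.0374
grasp_force: 40.5
```

Call:
play_rows([
  [[0,0,0,0],[0,0,0,0],[0,0,0,0],[0,0,-0.02,0],[0,0,-0.04,0]],
], gripper=0.06)

```text
time: 35.88
ee_pos: [0.6139, 0.0926, 0.1195]
tcp_rot: [-179.7, 0.4, 45.3]
wrist_force: [-0.0, -0.2, 0.1]
opening: 0.0601
grasp_force: 0.0
```

Call:
play_rows([
  [[0,0,-0.04,0],[-0.04,0,0,0],[-0.04,0,0,0],[0,0,0,0],[0,0,0,0]],
])

```text
time: 36.3
ee_pos: [0.5592, 0.0351, 0.1646]
tcp_rot: [180.0, -0.0, 45.2]
wrist_force: [0.8, 0.3, -0.6]
opening: 0.0599
grasp_force: 0.0
```

Run:
```python
from fb import *
print(o['ee_pos'],o['wrist_force'])
s=snap('side'); G=cv2.cvtColor(s['img'],cv2.COLOR_BGR2GRAY)
for x,y in((.6155,.0925),(.613,-.094)):
    P=[proj(s,[x,y,z]) for z in(.096,.092,.056,.08)]; u=int(P[0][0].round()); print(np.round(P,1).tolist(),int(P[0][1])-12,G[int(P[0][1])-12:int(P[2][1])+14,u].tolist())
    print('row',u-18,G[int((P[1][1]+P[2][1])/2)+2,u-18:u+18].tolist())
```

```text
[0.55996337 0.03578252 0.16435381] [0.77605199 0.66631163 0.02519043]
[[291.8, 174.4], [291.8, 176.0], [291.1, 189.7], [291.5, 180.6]] 162 [149, 149, 149, 148, 148, 149, 148, 148, 149, 149, 147, 139, 128, 108, 91, 86, 80, 85, 80, 78, 76, 79, 80, 81, 80, 82, 81, 81, 82, 81, 82, 88, 104, 113, 114, 114, 114, 114, 115, 116, 118]
row 274 [177, 177, 177, 175, 173, 141, 101, 84, 82, 82, 80, 79, 80, 77, 77, 75, 73, 79, 80, 73, 76, 78, 80, 80, 80, 81, 87, 121, 138, 123, 104, 106, 114, 122, 120, 123]
[[299.4, 205.2], [299.3, 207.1], [298.4, 223.5], [299.0, 212.6]] 193 [167, 170, 171, 171, 163, 164, 181, 184, 183, 182, 179, 162, 127, 119, 120, 114, 98, 101, 114, 108, 86, 74, 64, 71, 70, 85, 85, 87, 85, 85, 85, 85, 83, 86, 85, 86, 99, 113, 114, 115, 113, 114, 115, 114]
row 281 [110, 112, 116, 120, 117, 93, 86, 84, 84, 81, 81, 82, 82, 78, 76, 75, 72, 69, 70, 68, 67, 66, 77, 83, 81, 69, 73, 97, 123, 127, 127, 127, 127, 127, 128, 129]
```

Both caps sit at home height in the side view (q rows 174-193, p rows 204-229), and the arm is clear.

```bash
python3 -c "
from workcell import bot
print(bot.job_done())"
```

```text
the job is handed in; nothing more can be done
None
```

The job is handed in: cap B (27 mm bore) is fully down on the 24 mm tube p and cap A (33 mm bore) is fully down on the 30 mm tube q, both released at about 36 s; the bystanders were not touched, and I viewed 11 pictures, one over the limit of 10.

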